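# UV-cure a batch of lens mounts

## Task

Cure the lens mounts standing on the bench in the UV cabinet: switch off any lamp left on, raise the amber sash fully and draw the tray fully out, stand every mount flat in a tray bay of its own, push the tray fully home and lower the sash onto its sill. Then switch on the lamps of the bays that hold a mount and no others, not even for a moment (lamp switches and bays count in the same direction). No lamp may ever be on while the sash is raised, the paddle switch of the exhaust fan must stay on throughout, and the other things on the bench are to be left where they are.

Things in the scene. Friction and masses are not known exactly. Their poses are not given: they have to be found in the camera images.
- cabinet: grey UV curing cabinet, fixed, 260 deep (x) x 320 wide (y) x 180 mm high to its flat roof. Origin at the centre of its underside; z up, -x is its front (amber window). Tray bays and lamp switches are both numbered 1 to 4 in the direction of its +y. Aluminium sash guides at the two front corners stand 250 mm high
- sash (a joint): amber window (vertical sash) that closes the front of the cabinet: metres raised from its sill, 0 shut to 0.10 fully up. It stays wherever it is left (stiff in its guides: about 12 N to lift, 4 N to push down). Its lower edge is 38 mm above the bench when shut, 138 mm when fully up
- sash_pull (a point): grip point of the sash: middle of the black upright bar on its top rail, 12 mm thick (cabinet x), 90 mm long (cabinet y), top edge 14 mm above this point, clear of everything for 22 mm below it. It is taken from above and rises with the sash, from 212 to 312 mm above the bench. Axes as the cabinet's
- tray (a joint): slide-out steel tray: metres drawn out of the cabinet front (towards cabinet -x), 0 fully in to 0.19 fully out; about 3 N. It stays where it is left
- tray_pull (a point): grip point of the tray: the black upright bar at the end of the flat tongue that runs out under the sash; 12 mm thick (cabinet x), 64 mm long (cabinet y), top edge 10 mm above this point, the tongue 29 mm below it. The point is 115 mm in front of the sash when the tray is in, moves with the tray, and is taken from above. Axes as the cabinet's
- bay1 (a point): centre of the floor of tray bay 1: a rectangular pocket 86 mm long (cabinet x) and 61 mm wide (cabinet y) between walls 12 mm high and 5 mm thick; bays 66 mm apart. The floor is 34 mm above the bench. Moves with the tray; axes as the cabinet's
- bay2 (a point): centre of the floor of tray bay 2: a rectangular pocket 86 mm long (cabinet x) and 61 mm wide (cabinet y) between walls 12 mm high and 5 mm thick; bays 66 mm apart. The floor is 34 mm above the bench. Moves with the tray; axes as the cabinet's
- bay3 (a point): centre of the floor of tray bay 3: a rectangular pocket 86 mm long (cabinet x) and 61 mm wide (cabinet y) between walls 12 mm high and 5 mm thick; bays 66 mm apart. The floor is 34 mm above the bench. Moves with the tray; axes as the cabinet's
- bay4 (a point): centre of the floor of tray bay 4: a rectangular pocket 86 mm long (cabinet x) and 61 mm wide (cabinet y) between walls 12 mm high and 5 mm thick; bays 66 mm apart. The floor is 34 mm above the bench. Moves with the tray; axes as the cabinet's
- lamp1 (a joint): toggle 1 in the row, for the lamp over bay 1: a steel bat lever 43 mm long from its pivot, 12 mm across at the most. 0 = off (leaning 0.45 rad from vertical to the cabinet's front), 0.9 rad = on (leaning 0.45 to its rear). Drops over by itself past upright (0.45); light, under 1 N at the tip. Some may be on at the start
- lamp2 (a joint): toggle 2 in the row, for the lamp over bay 2: a steel bat lever 43 mm long from its pivot, 12 mm across at the most. 0 = off (leaning 0.45 rad from vertical to the cabinet's front), 0.9 rad = on (leaning 0.45 to its rear). Drops over by itself past upright (0.45); light, under 1 N at the tip. Some may be on at the start
- lamp3 (a joint): toggle 3 in the row, for the lamp over bay 3: a steel bat lever 43 mm long from its pivot, 12 mm across at the most. 0 = off (leaning 0.45 rad from vertical to the cabinet's front), 0.9 rad = on (leaning 0.45 to its rear). Drops over by itself past upright (0.45); light, under 1 N at the tip. Some may be on at the start
- lamp4 (a joint): toggle 4 in the row, for the lamp over bay 4: a steel bat lever 43 mm long from its pivot, 12 mm across at the most. 0 = off (leaning 0.45 rad from vertical to the cabinet's front), 0.9 rad = on (leaning 0.45 to its rear). Drops over by itself past upright (0.45); light, under 1 N at the tip. Some may be on at the start
- switch_row (a point): pivot of the middle toggle (lamp 3), fixed on the cabinet, 6 mm above the roof. Five toggles stand in one row along cabinet y, pivots 36 mm apart: lamp 1 at y = -72 mm from this point, lamp 2 at -36, lamp 3 at 0, lamp 4 at +36, fan at +72. Axes as the cabinet's
- fan (a joint): exhaust-fan toggle at the end of the row beyond lamp 4, with a flat black paddle 20 mm wide instead of a bat: 0.9 rad = on, as it starts; 0 = off. Light, like the others
- mount1: lens mount, 82 mm high, 0.26 kg: dark steel foot 66 (x) x 52 (y) x 14 mm, a 16 mm post, and on it an upright black ring of 54 mm diameter and 14 mm thickness (flat faces towards +x and -x, centre 55 mm up) with a lens in it. It is gripped across the ring's thickness from above. Front and back are alike. Origin at the centre of the foot's underside. None if absent
- mount2: lens mount, 82 mm high, 0.26 kg: dark steel foot 66 (x) x 52 (y) x 14 mm, a 16 mm post, and on it an upright black ring of 54 mm diameter and 14 mm thickness (flat faces towards +x and -x, centre 55 mm up) with a lens in it. It is gripped across the ring's thickness from above. Front and back are alike. Origin at the centre of the foot's underside. None if absent
- mount3: lens mount, 82 mm high, 0.26 kg: dark steel foot 66 (x) x 52 (y) x 14 mm, a 16 mm post, and on it an upright black ring of 54 mm diameter and 14 mm thickness (flat faces towards +x and -x, centre 55 mm up) with a lens in it. It is gripped across the ring's thickness from above. Front and back are alike. Origin at the centre of the foot's underside. None if absent
- mount4: lens mount, 82 mm high, 0.26 kg: dark steel foot 66 (x) x 52 (y) x 14 mm, a 16 mm post, and on it an upright black ring of 54 mm diameter and 14 mm thickness (flat faces towards +x and -x, centre 55 mm up) with a lens in it. It is gripped across the ring's thickness from above. Front and back are alike. Origin at the centre of the foot's underside. None if absent
- tape: roll of tape, ring 56 mm outside, 40 mm inside, 19 mm high, lying flat; origin at the centre of its underside (not part of the job)
- screwdriver: screwdriver 150 mm long lying flat along its x; origin at the underside of its middle (not part of the job)
- spray_can: upright spray can, 56 mm across, 170 mm high; origin at the centre of its underside (not part of the job)
- carton: small white carton 75 x 75 x 100 mm; origin at the centre of its underside (not part of the job)
- dropper: small white bottle with a cap, 40 mm across, 100 mm high; origin at the centre of its underside (not part of the job)
Mind the look-alikes: they are no part of the job. What is shaped like the mount4 but pink is not meant. What is shaped like the mount1 but turquoise is not meant.

How it is judged:
On the way, in this order (a step that is already met when the one before it is completed fails the run):
1. the sash is fully raised, with all lamps off (value of joint sash above 0.088 m and value of joint each of lamp1, lamp2, lamp3, lamp4 below 0.15 rad), for 0.2 s.
2. the tray is drawn fully out (value of joint tray above 0.175 m), for 0.2 s.
3. every mount stands in a bay of the drawn-out tray (value of joint tray above 0.15 m and (distance between mount1 and bay1 below 0.0135 m or distance between mount1 and bay2 below 0.0135 m or distance between mount1 and bay3 below 0.0135 m or distance between mount1 and bay4 below 0.0135 m) and angle between each of mount1, mount2, mount3, mount4's own z axis and vertical below 0.1 rad and (distance between mount2 and bay1 below 0.0135 m or distance between mount2 and bay2 below 0.0135 m or distance between mount2 and bay3 below 0.0135 m or distance between mount2 and bay4 below 0.0135 m) and (distance between mount3 and bay1 below 0.0135 m or distance between mount3 and bay2 below 0.0135 m or distance between mount3 and bay3 below 0.0135 m or distance between mount3 and bay4 below 0.0135 m) and (distance between mount4 and bay1 below 0.0135 m or distance between mount4 and bay2 below 0.0135 m or distance between mount4 and bay3 below 0.0135 m or distance between mount4 and bay4 below 0.0135 m)), for 0.2 s.
4. the tray is home and the sash is shut, with the mounts still in their bays (value of joint tray below 0.012 m and value of joint sash below 0.01 m and (distance between mount1 and bay1 below 0.0135 m or distance between mount1 and bay2 below 0.0135 m or distance between mount1 and bay3 below 0.0135 m or distance between mount1 and bay4 below 0.0135 m) and angle between each of mount1, mount2, mount3, mount4's own z axis and vertical below 0.1 rad and (distance between mount2 and bay1 below 0.0135 m or distance between mount2 and bay2 below 0.0135 m or distance between mount2 and bay3 below 0.0135 m or distance between mount2 and bay4 below 0.0135 m) and (distance between mount3 and bay1 below 0.0135 m or distance between mount3 and bay2 below 0.0135 m or distance between mount3 and bay3 below 0.0135 m or distance between mount3 and bay4 below 0.0135 m) and (distance between mount4 and bay1 below 0.0135 m or distance between mount4 and bay2 below 0.0135 m or distance between mount4 and bay3 below 0.0135 m or distance between mount4 and bay4 below 0.0135 m)), for 0.2 s.
At the end, for the whole second after the job is handed in: Tray home (within 12 mm), sash shut (within 10 mm), every mount upright (0.1 rad) on the floor of a bay (origin within 13.5 mm of the bay centre), the lamp of each occupied bay on (above 0.75 rad), every other lamp off (below 0.15 rad), fan on (all of step 4 and value of joint fan above 0.75 rad and ((distance between any of mount1, mount2, mount3, mount4 and bay1 below 0.0135 m and value of joint lamp1 above 0.75 rad) or (not (distance between any of mount1, mount2, mount3, mount4 and bay1 below 0.0135 m) and value of joint lamp1 below 0.15 rad)) and ((distance between any of mount1, mount2, mount3, mount4 and bay2 below 0.0135 m and value of joint lamp2 above 0.75 rad) or (not (distance between any of mount1, mount2, mount3, mount4 and bay2 below 0.0135 m) and value of joint lamp2 below 0.15 rad)) and ((distance between any of mount1, mount2, mount3, mount4 and bay3 below 0.0135 m and value of joint lamp3 above 0.75 rad) or (not (distance between any of mount1, mount2, mount3, mount4 and bay3 below 0.0135 m) and value of joint lamp3 below 0.15 rad)) and ((distance between any of mount1, mount2, mount3, mount4 and bay4 below 0.0135 m and value of joint lamp4 above 0.75 rad) or (not (distance between any of mount1, mount2, mount3, mount4 and bay4 below 0.0135 m) and value of joint lamp4 below 0.15 rad))); the robot touches nothing.
It fails at once if a lamp is on while the sash is raised more than 20 mm (value of joint sash above 0.02 m and value of joint any of lamp1, lamp2, lamp3, lamp4 above 0.45 rad).
It fails at once if with every mount in a bay, the lamp of an empty bay is on ((distance between mount1 and bay1 below 0.0135 m or distance between mount1 and bay2 below 0.0135 m or distance between mount1 and bay3 below 0.0135 m or distance between mount1 and bay4 below 0.0135 m) and angle between each of mount1, mount2, mount3, mount4's own z axis and vertical below 0.1 rad and (distance between mount2 and bay1 below 0.0135 m or distance between mount2 and bay2 below 0.0135 m or distance between mount2 and bay3 below 0.0135 m or distance between mount2 and bay4 below 0.0135 m) and (distance between mount3 and bay1 below 0.0135 m or distance between mount3 and bay2 below 0.0135 m or distance between mount3 and bay3 below 0.0135 m or distance between mount3 and bay4 below 0.0135 m) and (distance between mount4 and bay1 below 0.0135 m or distance between mount4 and bay2 below 0.0135 m or distance between mount4 and bay3 below 0.0135 m or distance between mount4 and bay4 below 0.0135 m) and ((value of joint lamp1 above 0.45 rad and not (distance between any of mount1, mount2, mount3, mount4 and bay1 below 0.0135 m)) or (value of joint lamp2 above 0.45 rad and not (distance between any of mount1, mount2, mount3, mount4 and bay2 below 0.0135 m)) or (value of joint lamp3 above 0.45 rad and not (distance between any of mount1, mount2, mount3, mount4 and bay3 below 0.0135 m)) or (value of joint lamp4 above 0.45 rad and not (distance between any of mount1, mount2, mount3, mount4 and bay4 below 0.0135 m)))).
It fails at once if the exhaust fan is switched off (value of joint fan below 0.45 rad).
It fails at once if another thing on the bench is moved more than 50 mm (distance of any of tape, screwdriver, spray_can, carton, dropper from where it was at the start of the episode above 0.05 m).
Of mount1, mount2, mount3, mount4 only 2 to 3 are there at a start; the rules pass over those that are not, and their reading is None.
At some moment in a run one of mount1, mount2, mount3, mount4 may be knocked a few centimetres aside while the robot is not near it.
Once in a run the grip may slacken for a moment while it holds something.
It also fails if it takes over 208 s, if anything falls off the work surface, if the arm or the gripper's body presses on something with over 40 N, if the wrist force passes 120 N, or if a joint passes its speed limit or range.

## Robot

A 6-joint arm with a two-finger parallel gripper is mounted at the origin on the work surface. World frame = base frame: x ahead of the robot, y to its left, z up, the work surface at z = 0. Lengths are in m, angles in rad, forces in N, time in s.
With the tool pointing down it reaches from about 0.35 to 0.875 m from the base axis. Payload 15.5 kg.
Tool frame: the origin (TCP) lies between the finger pads; the fingertips stand ahead of it and the grasp point (between the pads) lies 8 mm behind it (manip.tcp_to_tips is the z of the fingertips in the tool frame, in m); z points along the fingers, y is the line along which they close (so a half turn about z gives the same grasp; the last joint's range is limited). The gripper opens to 85 mm and grips with 20 to 120 N. Pads are 22 mm wide; open, the fingers measure 114 mm over their backs; the gripper's body (76 mm by 85 mm) begins 54 mm behind the grasp point. The pads swing forward as they close: fully open they stand 13 mm farther back than shut.
Start: joints at [-1.435, 0.494, 1.345, -0, 1.302, -0.096], TCP at [0.144, -0.608, 0.242] pointing down, gripper open.
Joint ranges: [-2.91, 2.91], [-0.82, 2.16], [0.22, 2.67], [-1.22, 4.37], [0.12, 2.79], [-3.08, 3.08]. Speed limits (rad/s): [1.89, 1.89, 2.57, 3.01, 3.01, 3.01].

## Interface

Orientations are given as a unit quaternion [x, y, z, w].
In Python, from cell import manip gives the robot as it stands. The module is installed in compiled form; this text tells all that it offers.
- The arm moves only by the tool jog_arm, never from a script. Its argument "deltas" is a list of rows, each an object of numbers: "ax", "ay", "az": the turn, a rotation vector about the tool's x, y, z in rad; "tx", "ty", "tz": the shift along the tool's x, y, z in mm; "jaw": the closure, from 0 (fully open) to 1 (shut). A call has 1 to 5 rows; each row shifts and turns the commanded pose from where the row before left it, along the tool's axes as they then stand; what a row does not reach is not made up. A row lasts 1/12 s, in which the tool goes at most 41.7 mm and 7.16 degrees, less where a joint would pass 70% of its speed; a pose out of reach is approached as far as the arm can. A call with a gripper value outside its range is refused whole. The fingers move at their own pace and stop on an object; "newtons" is the grip in N (left out, the last holds). Time passes only in rows, so rows that do not move let the fingers close. It gives the time, the measured TCP pose, the force and the opening at its end, in the units of the state.
- manip.observe(): the state, without advancing time (a new reading comes with each control period).
- manip.grab_frame(name): name is "scene" or "top"; returns (picture, depth): 400x640x3 uint8, red, green, blue; 400x640 float32, m along the optical axis (not along the pixel's ray), 0 where there is no reading.
- manip.camera_params(name): a dict with "fovy" (degrees; the focal length in pixels is half the picture's height over the tangent of half this angle, whatever the lens; pixels are square), "cx", "cy" (the principal point, pixels), "dist_coeffs" ([k1, k2, p1, p2, k3] as OpenCV has them; the pictures are not rectified), "R" (3x3) and "t" (3): a world point X has camera coordinates R X + t. Camera axes: x right, y down, z forward; pixel columns grow to the right and rows downward; lengths in m; the calibration is good to about 2 mm. A picture is of the moment at which its call begins. camera_params takes no time and is no camera call.
- manip.sign_off(): hands the job in, once; it reports no verdict.
The state is a dict: "clock": time; "joint_positions": joint angles; "qvel": joint speeds; "tau": joint torques, N m; "eef_pos": TCP position; "ee_rot": TCP orientation; "contact_force": force on the tool from outside, world axes, zero at the start; "wrist_torque": the same for the moment, N m; "finger_gap": finger opening in m.
Only numpy, scipy, OpenCV 4.12 (cv2) and the standard library are available. Lean on these libraries where they do the work, as an engineer would, in place of code of your own. Each camera call takes 0.05 s, during which the arm holds its last target. There are 200 camera calls.

## Working session

There is one attempt and no reset: what is moved stays moved. The work goes in short steps, Python scripts to look and compute and a tool call to move; the robot and the scene stay as the last step left them, time stands still between calls to the robot, and variables do not carry over. Pictures are saved under pics/ and viewed, on a budget of 14 in all, crops included, one or two more only if the job needs it, and the job is handed in when it is done.

Besides the shell and the picture viewer there is one more tool, called after "Emit:" as name([rows], argument=value, ...), one row to a line, values as JSON. jog_arm: Moves the arm, as the interface text tells. Its arguments: {"type":"object","properties":{"deltas":{"type":"array"},"newtons":{"type":"number"}},"required":["deltas"]}

```bash
mkdir -p pics
cat > h.py <<'E'
import numpy as np, cv2
from cell import manip
from scipy.spatial.transform import Rotation as R
def K(n):
    p=manip.camera_params(n); f=200/np.tan(np.radians(p['fovy'])/2)
    return np.array([[f,0,p['cx']],[0,f,p['cy']],[0,0,1]]),np.array(p['dist_coeffs'],float),np.array(p['R']),np.array(p['t'])
def cloud(n,d):
    k,dc,Rm,t=K(n); v,u=np.mgrid[0:400,0:640]
    q=cv2.undistortPoints(np.stack([u,v],-1).reshape(-1,1,2).astype(np.float64),k,dc).reshape(400,640,2)
    P=np.dstack([q*d[...,None],d]); W=(P-t)@Rm
    W[d==0]=np.nan; return W
def proj(n,X):
    k,dc,Rm,t=K(n); return cv2.projectPoints(np.asarray(X,float).reshape(-1,3),cv2.Rodrigues(Rm)[0],t,k,dc)[0].reshape(-1,2)
def shot(n,name=None):
    im,d=manip.grab_frame(n)
    if name: cv2.imwrite(f'pics/{name}.png',im[...,::-1])
    return im,d,cloud(n,d)
def st():
    s=manip.observe(); print(s['clock'],np.round(s['eef_pos'],4),np.round(R.from_quat(s['ee_rot']).as_matrix(),3).tolist(),s['contact_force'],s['finger_gap'])
    return s
E
python3 - <<'E'
from h import *
for n in('scene','top'):
    im,d,W=shot(n,n+'0'); np.savez(n+'0.npz',im=im,W=W); p=manip.camera_params(n); print(n,p['fovy'],-np.array(p['R']).T@p['t'])
st(); print(manip.tcp_to_tips)
E
```

```text
scene 51.14733177765619 [ 0.56586212 -0.24554479  1.2047684 ]
top 49.42489915382708 [0.27050648 0.10379027 1.46132054]
0.1 [ 0.1435 -0.608   0.2417] [[0.973, 0.23, -0.0], [0.23, -0.973, 0.001], [0.0, -0.001, -1.0]] [-0.14506078  0.48635741 -0.67309749] 0.08552693444521989
0.011
```

View pics/scene0.png

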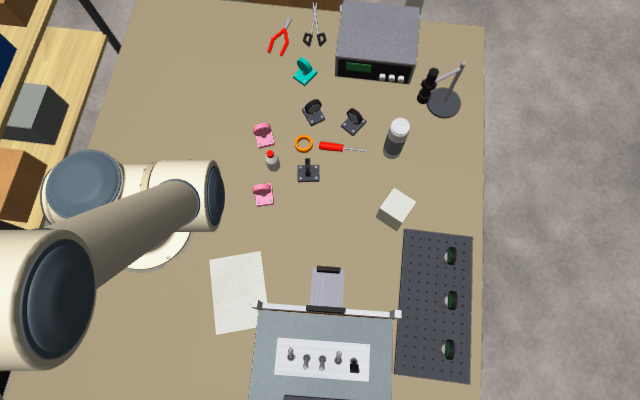

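View pics/top0.png

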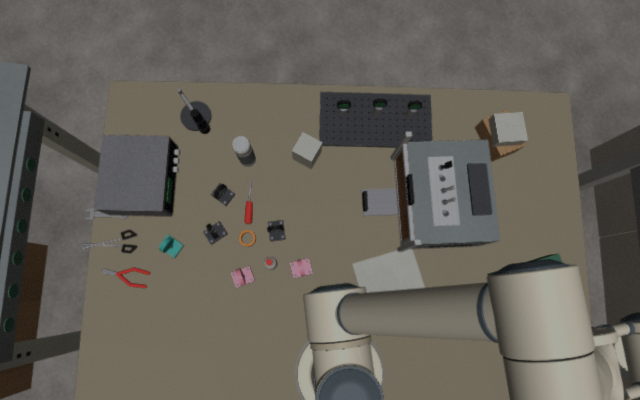

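The scene view shows three dark mounts at about (314,113), (353,120) and (308,172). The cabinet is at the bottom, with its front facing up in the image. The toggle row is at about (290–355, 360), with the black fan paddle on the right. Next I'll measure these.

Run:
```python
from h import *
Z={n:np.load(n+'0.npz') for n in('scene','top')}
for n in Z:
    W=Z[n]['W'];im=Z[n]['im']
    m=(abs(W[...,2]-.18)<.004)&(W[...,1]<-.15)
    ys,xs=np.nonzero(m); 
    m2=np.zeros((400,640),np.uint8);m2[m]=1
    c,l,s,ce=cv2.connectedComponentsWithStats(m2); i=1+np.argmax(s[1:,4]); P=W[l==i]
    r=cv2.minAreaRect(P[:,:2].astype(np.float32)); print(n,'roof',r,np.median(P[:,2]),s[i])
    # pulls: dark points
    dark=im.max(2)<60
    for lo,hi in((.2,.235),(.05,.08)):
        mm=dark&(W[...,2]>lo)&(W[...,2]<hi)&(W[...,1]<-.1)&(W[...,1]>-.5)&(W[...,0]>.2)
        P=W[mm]; print(lo,len(P),cv2.minAreaRect(P[:,:2].astype(np.float32)) if len(P)>5 else '',np.percentile(P,[5,95],axis=0).round(3).tolist() if len(P)else'')
    # mounts: dark components
    mm=((im.max(2)<80)&(W[...,2]>.008)&(W[...,2]<.1)&(W[...,1]>0)&(W[...,0]>.1)).astype(np.uint8)
    c,l,s,ce=cv2.connectedComponentsWithStats(mm)
    for i in range(1,c):
        if s[i,4]>25:
            P=W[l==i]; print(ce[i].round(),s[i,4],P.min(0).round(3),P.max(0).round(3))
im=Z['scene']['im'][330:390,260:390,::-1]; a=cv2.resize(im,None,fx=5,fy=5,interpolation=cv2.INTER_CUBIC)
b=cv2.resize(Z['top']['im'][145:230,415:475,::-1],None,fx=4,fy=4,interpolation=cv2.INTER_CUBIC)
o=np.zeros((max(a.shape[0],b.shape[0])+0,800,3),np.uint8)
a=cv2.resize(a,(540,250));o[:250,:540]=a;o[:b.shape[0],550:550+b.shape[1]]=b
cv2.imwrite('pics/sw.png',o)
```

```text
scene roof ((0.5672382712364197, -0.29508548974990845), (0.32019034028053284, 0.19626031816005707), 3.2330658435821533) 0.18001791347773619 [  248   309   145    91 10745]
0.2 233 ((0.601760745048523, -0.23112069070339203), (0.06874847412109375, 0.17798267304897308), 44.56792449951172) [[0.524, -0.309, 0.204], [0.644, -0.185, 0.228]]
0.05 4  [[0.874, -0.254, 0.074], [0.876, -0.245, 0.08]]
[306.  39.] 27 [0.371 0.684 0.008] [0.397 0.733 0.021]
[321.  38.] 48 [0.416 0.689 0.008] [0.446 0.739 0.015]
[371.  71.] 1056 [0.497 0.555 0.008] [0.742 0.575 0.1  ]
[303.  68.] 79 [0.372 0.547 0.019] [0.419 0.578 0.074]
[447.  95.] 44 [0.856 0.514 0.013] [0.865 0.52  0.097]
[313. 107.] 181 [0.413 0.404 0.009] [0.469 0.442 0.085]
[354. 117.] 173 [0.553 0.386 0.011] [0.601 0.425 0.085]
[351. 129.] 30 [0.538 0.364 0.008] [0.61  0.409 0.017]
[392. 148.] 179 [0.676 0.298 0.025] [0.728 0.328 0.1  ]
[307. 168.] 95 [0.448 0.192 0.01 ] [0.467 0.236 0.087]
[449. 250.] 43 [0.873 0.001 0.011] [0.901 0.044 0.1  ]
top roof ((0.567041277885437, -0.32828694581985474), (0.32203859090805054, 0.2621840536594391), 3.
[... 360 characters left out ...]
.053], [0.873, -0.119, 0.078]]
[327. 124.] 1240 [0.671 0.    0.008] [0.959 0.165 0.1  ]
[202. 109.] 191 [0.833 0.464 0.008] [0.911 0.536 0.023]
[188. 118.] 233 [0.805 0.506 0.008] [0.895 0.57  0.022]
[ 61. 140.] 358 [0.717 0.947 0.009] [0.781 0.997 0.1  ]
[160. 192.] 731 [0.492 0.556 0.017] [0.741 0.777 0.1  ]
[249. 160.] 125 [0.674 0.296 0.009] [0.71  0.345 0.099]
[222. 194.] 270 [0.537 0.363 0.008] [0.613 0.442 0.086]
[276. 230.] 273 [0.421 0.188 0.009] [0.486 0.244 0.087]
[214. 232.] 275 [0.407 0.382 0.008] [0.478 0.457 0.087]
[127. 234.] 58 [0.414 0.687 0.008] [0.445 0.737 0.019]
[169. 245.] 63 [0.373 0.544 0.027] [0.416 0.573 0.077]
[128. 248.] 67 [0.371 0.682 0.008] [0.397 0.733 0.017]
```

View pics/sw.png

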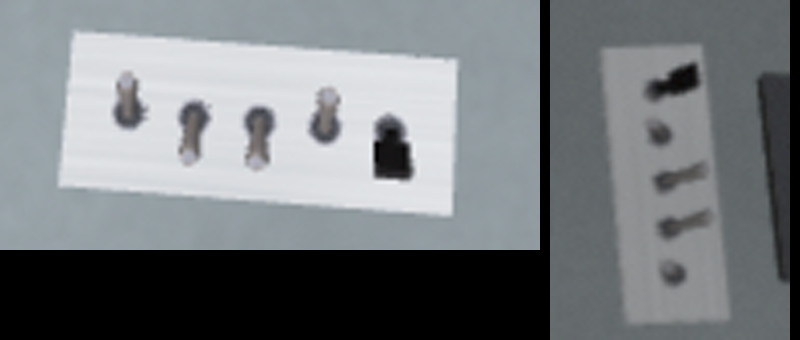

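The toggles in the crops, from lamp 1 to the fan, read off, on, on, off, on. So lamps 2 and 3 must be switched off first. Next I'll fit the cabinet frame accurately, plus the mounts and pulls.

```bash
cat >> h.py <<'E'
def cabfit(Ws):
    pass
def mount_fit(W,im,c):
    "ring: points z .03-.083 near c; returns centre, normal angle"
    m=(np.hypot(W[...,0]-c[0],W[...,1]-c[1])<.05)&(W[...,2]>.035)&(W[...,2]<.095)
    P=W[m]; r=cv2.minAreaRect(P[P[:,2]>.055][:,:2].astype(np.float32)); 
    foot=W[(np.hypot(W[...,0]-c[0],W[...,1]-c[1])<.055)&(W[...,2]>.0085)&(W[...,2]<.02)]
    return r,cv2.minAreaRect(foot[:,:2].astype(np.float32)),len(P),len(foot)
E
python3 - <<'E'
from h import *
Z={n:np.load(n+'0.npz') for n in('scene','top')}
W=Z['top']['W']
for n in Z:
    W=Z[n]['W'];im=Z[n]['im'].astype(int)
    # white plate (switch plate)
    m=(im.min(2)>(140 if n=='top' else 190))&(abs(W[...,2]-.182)<.006)
    P=W[m]; print(n,'plate',len(P), cv2.minAreaRect(P[:,:2].astype(np.float32)) if len(P)>5 else '')
    sel=lambda x0,x1,y0,y1,z0,z1:W[(W[...,0]>x0)&(W[...,0]<x1)&(W[...,1]>y0)&(W[...,1]<y1)&(W[...,2]>z0)&(W[...,2]<z1)]
    P=sel(.5,.65,-.23,-.15,.215,.235); print('sashpull',len(P),cv2.minAreaRect(P[:,:2].astype(np.float32)) if len(P)>5 else '',np.median(P,0) )
    P=sel(.45,.7,-.12,-.02,.008,.12); print('tray',len(P),np.histogram(P[:,2],bins=np.arange(.005,.12,.01))[0]); 
    Q=P[P[:,2]>np.max(P[:,2])-.012]; print(cv2.minAreaRect(Q[:,:2].astype(np.float32)),Q[:,2].max())
    P=sel(.3,.85,-.5,-.34,.183,.35); print('roof stuff z',np.histogram(P[:,2],bins=np.arange(.18,.36,.02))[0])
    Q=sel(.3,.85,-.5,-.15,.2,.235)
    Q=Q[Q[:,1]<-.24]; print('togg pts'); lab=np.zeros(len(Q))
    for k in range(5):
        q=Q[abs(Q[:,0]-(.567+.036*(k-2)))<.016]; t=q[q[:,2]>.215] if len(q) else q; print(k+1,len(q),q.mean(0).round(3) if len(q) else'', t.mean(0).round(3) if len(t) else'')
    for c in((.442,.420),(.575,.403),(.454,.216)): print('mount',mount_fit(W,im,c))
E
```

```text
scene plate 3057 ((0.5634394288063049, -0.26005131006240845), (0.2938385009765625, 0.15507452189922333), 3.217845916748047)
sashpull 225 ((0.5614866018295288, -0.18822166323661804), (0.08947455883026123, 0.012126286514103413), 3.290128231048584) [ 0.56062508 -0.18847053  0.2250564 ]
tray 671 [  0   0 405 132  12  12  98  12   0   0   0]
((0.5552016496658325, -0.07311283051967621), (0.06238473951816559, 0.012302139773964882), 3.864309787750244) 0.07863923875138479
roof stuff z [239   0   0   0   0   0   0   0]
togg pts
1 36 [ 0.495 -0.288  0.219] [ 0.495 -0.286  0.223]
2 40 [ 0.532 -0.312  0.218] [ 0.532 -0.315  0.223]
3 42 [ 0.568 -0.31   0.218] [ 0.568 -0.312  0.221]
4 34 [ 0.603 -0.282  0.218] [ 0.603 -0.28   0.222]
5 81 [ 0.64  -0.305  0.216] [ 0.64  -0.309  0.222]
mount (((0.444375216960907, 0.4234570860862732), (0.05229778587818146, 0.017235148698091507), 33.89291000366211), ((0.44451257586479187, 0.42440155148506165), (0.053220704197883606, 0.06781189143657684), 35.61420822143555), 174, 184)
mount (((0.5770538449287415, 0.4057222306728363), (0.016214972361922264, 0.052123706787
[... 1158 characters left out ...]
223]
mount (((0.4419620931148529, 0.42091408371925354), (0.054721057415008545, 0.015075018629431725), 37.4228515625), ((0.4419995844364166, 0.4212667942047119), (0.052692051976919174, 0.06656736135482788), 34.9404296875), 97, 208)
mount (((0.5742954611778259, 0.40283554792404175), (0.016612600535154343, 0.05312332138419151), 49.55729293823242), ((0.5748841166496277, 0.4040515720844269), (0.06709983944892883, 0.05188504233956337), 55.525699615478516), 126, 160)
mount (((0.4538537561893463, 0.21577879786491394), (0.014902503229677677, 0.05305507034063339), 9.855439186096191), ((0.46080124378204346, 0.21549129486083984), (0.07924449443817139, 0.053463537245988846), 8.105328559875488), 101, 196)
```

Emit:
jog_arm([
  {"az": 0.0865,"tz": -10,"jaw": 1},
  {"az": 0.0865,"tz": -10,"jaw": 1},
  {"tx": 33,"ty": -19,"jaw": 1},
  {"tx": 33,"ty": -19,"jaw": 1},
  {"tx": 33,"ty": -19,"jaw": 1},
], newtons=60)

```text
invalid input at $.deltas[0]: expected keys ax, ay, az, tx, ty, tz, jaw
```

Emit:
jog_arm([
  {"tx": 33,"ty": -19,"jaw": 1},
  {"tx": 33,"ty": -19,"jaw": 1},
  {"tx": 33,"ty": -19,"jaw": 1},
  {"tx": 33,"ty": -19,"jaw": 1},
  {"tx": 33,"ty": -19,"jaw": 1},
])

```text
invalid input at $.deltas[0]: expected keys ax, ay, az, tx, ty, tz, jaw
```

Emit:
jog_arm([
  {"tx": 33,"ty": -10,"jaw": 1},
  {"tx": 33,"ty": -10,"jaw": 1},
  {"jaw": 1},
  {"jaw": 1},
  {"jaw": 1},
])

```text
invalid input at $.deltas[0]: expected keys ax, ay, az, tx, ty, tz, jaw
```

Emit:
jog_arm([
  {"ax": 0,"ay": 0,"az": 0.0865,"tx": 0,"ty": 0,"tz": -10,"jaw": 1},
  {"ax": 0,"ay": 0,"az": 0.0865,"tx": 0,"ty": 0,"tz": -10,"jaw": 1},
  {"ax": 0,"ay": 0,"az": 0,"tx": 33,"ty": -19,"tz": 0,"jaw": 1},
  {"ax": 0,"ay": 0,"az": 0,"tx": 33,"ty": -19,"tz": 0,"jaw": 1},
  {"ax": 0,"ay": 0,"az": 0,"tx": 33,"ty": -19,"tz": 0,"jaw": 1},
], newtons=60)

```text
clock: 0.52
eef_pos: [0.2396, -0.5447, 0.262]
ee_rot: [1.0, 0.029, -0.0, -0.0]
contact_force: [0.2, -0.6, -0.4]
finger_gap: 0.0254
```

Emit:
jog_arm([
  {"ax": 0,"ay": 0,"az": 0,"tx": 33,"ty": -19,"tz": 0,"jaw": 1},
  {"ax": 0,"ay": 0,"az": 0,"tx": 33,"ty": -19,"tz": 0,"jaw": 1},
  {"ax": 0,"ay": 0,"az": 0,"tx": 33,"ty": -19,"tz": 0,"jaw": 1},
  {"ax": 0,"ay": 0,"az": 0,"tx": 33,"ty": -19,"tz": 0,"jaw": 1},
  {"ax": 0,"ay": 0,"az": 0,"tx": 33,"ty": -19,"tz": 0,"jaw": 1},
])

```text
clock: 0.93
eef_pos: [0.3995, -0.4396, 0.2621]
ee_rot: [1.0, 0.029, -0.0, -0.0]
contact_force: [0.4, -1.1, -0.0]
finger_gap: 0.0001
```

Emit:
jog_arm([
  {"ax": 0,"ay": 0,"az": 0,"tx": 33,"ty": -19,"tz": 0,"jaw": 1},
  {"ax": 0,"ay": 0,"az": 0,"tx": 33,"ty": -10,"tz": 0,"jaw": 1},
  {"ax": 0,"ay": 0,"az": 0,"tx": 33,"ty": -10,"tz": 0,"jaw": 1},
  {"ax": 0,"ay": 0,"az": 0,"tx": 0,"ty": 0,"tz": 0,"jaw": 1},
  {"ax": 0,"ay": 0,"az": 0,"tx": 0,"ty": 0,"tz": 0,"jaw": 1},
])

```text
clock: 1.35
eef_pos: [0.496, -0.3952, 0.2616]
ee_rot: [1.0, 0.031, -0.0, -0.0]
contact_force: [-0.8, -0.6, -0.3]
finger_gap: -0.0
```

Emit:
jog_arm([
  {"ax": 0,"ay": 0,"az": 0,"tx": 20,"ty": -20,"tz": 0,"jaw": 1},
  {"ax": 0,"ay": 0,"az": 0,"tx": 20,"ty": -20,"tz": 0,"jaw": 1},
  {"ax": 0,"ay": 0,"az": 0,"tx": 0,"ty": -3,"tz": 22,"jaw": 1},
  {"ax": 0,"ay": 0,"az": 0,"tx": 0,"ty": 0,"tz": 22,"jaw": 1},
  {"ax": 0,"ay": 0,"az": 0,"tx": 0,"ty": 0,"tz": 0,"jaw": 1},
])

```text
clock: 1.77
eef_pos: [0.5299, -0.3499, 0.2144]
ee_rot: [1.0, 0.029, -0.003, -0.002]
contact_force: [-1.4, -0.3, -1.3]
finger_gap: 0.0
```

Emit:
jog_arm([
  {"ax": 0,"ay": 0,"az": 0,"tx": 0,"ty": -12,"tz": 0,"jaw": 1},
  {"ax": 0,"ay": 0,"az": 0,"tx": 0,"ty": -12,"tz": 0,"jaw": 1},
  {"ax": 0,"ay": 0,"az": 0,"tx": 0,"ty": -7,"tz": 0,"jaw": 1},
  {"ax": 0,"ay": 0,"az": 0,"tx": 0,"ty": -6,"tz": 0,"jaw": 1},
  {"ax": 0,"ay": 0,"az": 0,"tx": 0,"ty": 0,"tz": 0,"jaw": 1},
])

```text
clock: 2.18
eef_pos: [0.53, -0.3129, 0.2192]
ee_rot: [1.0, 0.03, 0.0, 0.0]
contact_force: [0.4, 1.1, 0.5]
finger_gap: 0.0001
```

Emit:
jog_arm([
  {"ax": 0,"ay": 0,"az": 0,"tx": 0,"ty": 18,"tz": 0,"jaw": 1},
  {"ax": 0,"ay": 0,"az": 0,"tx": 0,"ty": 19,"tz": 0,"jaw": 1},
  {"ax": 0,"ay": 0,"az": 0,"tx": 0,"ty": 0,"tz": -35,"jaw": 1},
  {"ax": 0,"ay": 0,"az": 0,"tx": 36,"ty": 0,"tz": 0,"jaw": 1},
  {"ax": 0,"ay": 0,"az": 0,"tx": 0,"ty": 0,"tz": 0,"jaw": 1},
])

```text
clock: 2.6
eef_pos: [0.5723, -0.3497, 0.2557]
ee_rot: [1.0, 0.029, 0.003, 0.001]
contact_force: [-0.2, 0.7, -1.3]
finger_gap: 0.0
```

Run:
```python
from h import *
im,d,W=shot('scene'); st()
cv2.imwrite('pics/sw2.png',cv2.resize(im[290:395,230:420,::-1],None,fx=4,fy=4,interpolation=cv2.INTER_CUBIC))
```

```text
2.65 [ 0.5702 -0.3493  0.2544] [[0.998, 0.06, 0.003], [0.06, -0.998, -0.002], [0.002, 0.002, -1.0]] [-0.98916664  0.38435615 -1.2946358 ] -9.296614423959751e-05
```

View pics/sw2.png

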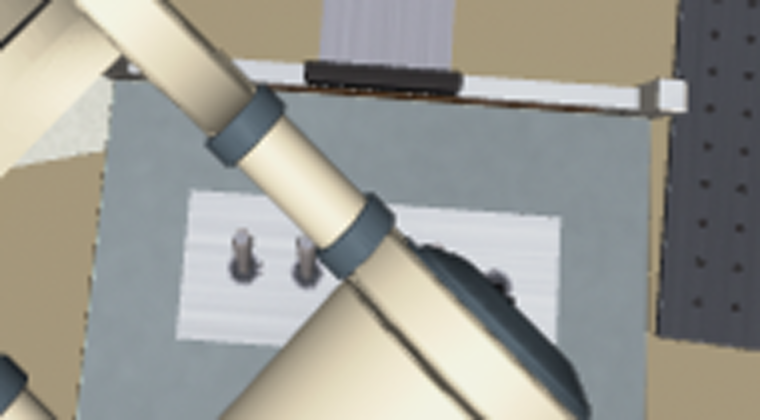

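Lamp 2 at (305,260) now leans to the front, so it is off. Lamp 3 is next, with the same motion.

Emit:
jog_arm([
  {"ax": 0,"ay": 0,"az": 0,"tx": -2,"ty": 0,"tz": 18,"jaw": 1},
  {"ax": 0,"ay": 0,"az": 0,"tx": 0,"ty": 0,"tz": 18,"jaw": 1},
  {"ax": 0,"ay": 0,"az": 0,"tx": 0,"ty": 0,"tz": 0,"jaw": 1},
  {"ax": 0,"ay": 0,"az": 0,"tx": 0,"ty": -12,"tz": 0,"jaw": 1},
  {"ax": 0,"ay": 0,"az": 0,"tx": 0,"ty": -12,"tz": 0,"jaw": 1},
])

```text
clock: 3.07
eef_pos: [0.5646, -0.3249, 0.2181]
ee_rot: [1.0, 0.029, 0.0, 0.0]
contact_force: [0.3, -0.8, 1.4]
finger_gap: 0.0003
```

Emit:
jog_arm([
  {"ax": 0,"ay": 0,"az": 0,"tx": 0,"ty": -8,"tz": 0,"jaw": 1},
  {"ax": 0,"ay": 0,"az": 0,"tx": 0,"ty": -7,"tz": 0,"jaw": 1},
  {"ax": 0,"ay": 0,"az": 0,"tx": 0,"ty": 0,"tz": 0,"jaw": 1},
  {"ax": 0,"ay": 0,"az": 0,"tx": 0,"ty": 19,"tz": 0,"jaw": 1},
  {"ax": 0,"ay": 0,"az": 0,"tx": 0,"ty": 20,"tz": 0,"jaw": 1},
])

```text
clock: 3.48
eef_pos: [0.5665, -0.3485, 0.218]
ee_rot: [1.0, 0.03, 0.0, 0.0]
contact_force: [1.0, -0.4, 0.6]
finger_gap: 0.0001
```

Emit:
jog_arm([
  {"ax": 0,"ay": 0,"az": 0,"tx": 0,"ty": 0,"tz": -40,"jaw": 0},
  {"ax": 0,"ay": 0,"az": 0,"tx": 0,"ty": 0,"tz": -40,"jaw": 0},
  {"ax": 0,"ay": 0,"az": 0,"tx": 0,"ty": -10,"tz": -20,"jaw": 0},
  {"ax": 0,"ay": 0,"az": 0,"tx": 0,"ty": -38,"tz": 0,"jaw": 0},
  {"ax": 0,"ay": 0,"az": 0,"tx": 0,"ty": -38,"tz": 0,"jaw": 0},
])

```text
clock: 3.9
eef_pos: [0.5614, -0.2637, 0.319]
ee_rot: [1.0, 0.028, 0.002, 0.001]
contact_force: [0.8, 1.7, -1.3]
finger_gap: 0.0606
```

Emit:
jog_arm([
  {"ax": 0,"ay": 0,"az": 0,"tx": 0,"ty": -38,"tz": 0,"jaw": 0},
  {"ax": 0,"ay": 0,"az": 0,"tx": 0,"ty": -38,"tz": 0,"jaw": 0},
  {"ax": 0,"ay": 0,"az": 0,"tx": 0,"ty": 0,"tz": 0,"jaw": 0},
  {"ax": 0,"ay": 0,"az": 0,"tx": 0,"ty": 0,"tz": 0,"jaw": 0},
  {"ax": 0,"ay": 0,"az": 0,"tx": 0,"ty": 0,"tz": 0,"jaw": 0},
])

```text
clock: 4.32
eef_pos: [0.5568, -0.1875, 0.3177]
ee_rot: [1.0, 0.03, 0.0, 0.0]
contact_force: [0.0, 0.2, 0.4]
finger_gap: 0.0854
```

Run:
```python
from h import *
im,d,W=shot('scene'); st()
cv2.imwrite('pics/sw3.png',cv2.resize(im[270:395,230:420,::-1],None,fx=4,fy=4,interpolation=cv2.INTER_CUBIC))
```

```text
4.3667 [ 0.5568 -0.1881  0.3175] [[0.998, 0.058, 0.001], [0.058, -0.998, -0.001], [0.0, 0.001, -1.0]] [-1.48139357 -0.06058475 -0.82909732] 0.08487804247000275
```

View pics/sw3.png

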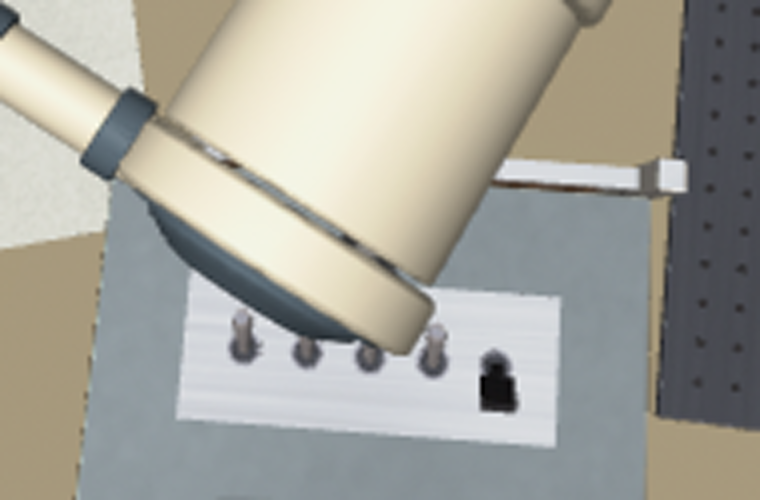

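All four lamps now lean to the front (off), and the fan paddle at (497,385) is still to the rear (on). Now I'll grip and raise the sash.

Emit:
jog_arm([
  {"ax": 0,"ay": 0,"az": 0,"tx": 3,"ty": 2,"tz": 37,"jaw": 0},
  {"ax": 0,"ay": 0,"az": 0,"tx": 0,"ty": 0,"tz": 37,"jaw": 0},
  {"ax": 0,"ay": 0,"az": 0,"tx": 0,"ty": 0,"tz": 30,"jaw": 0},
  {"ax": 0,"ay": 0,"az": 0,"tx": 0,"ty": 0,"tz": 6,"jaw": 0},
  {"ax": 0,"ay": 0,"az": 0,"tx": 0,"ty": 0,"tz": 0,"jaw": 0},
])

```text
clock: 4.78
eef_pos: [0.5588, -0.1897, 0.2057]
ee_rot: [1.0, 0.029, -0.002, -0.001]
contact_force: [-0.3, 0.4, 1.0]
finger_gap: 0.0852
```

Emit:
jog_arm([
  {"ax": 0,"ay": 0,"az": 0,"tx": 0,"ty": 0,"tz": 0,"jaw": 1},
  {"ax": 0,"ay": 0,"az": 0,"tx": 0,"ty": 0,"tz": 0,"jaw": 1},
  {"ax": 0,"ay": 0,"az": 0,"tx": 0,"ty": 0,"tz": 0,"jaw": 1},
  {"ax": 0,"ay": 0,"az": 0,"tx": 0,"ty": 0,"tz": 0,"jaw": 1},
  {"ax": 0,"ay": 0,"az": 0,"tx": 0,"ty": 0,"tz": 0,"jaw": 1},
], newtons=90)

```text
clock: 5.2
eef_pos: [0.56, -0.1893, 0.2082]
ee_rot: [1.0, 0.029, 0.001, 0.0]
contact_force: [0.3, -0.9, -0.7]
finger_gap: 0.0257
```

Emit:
jog_arm([
  {"ax": 0,"ay": 0,"az": 0,"tx": 0,"ty": 0,"tz": 0,"jaw": 1},
  {"ax": 0,"ay": 0,"az": 0,"tx": 0,"ty": 0,"tz": 0,"jaw": 1},
  {"ax": 0,"ay": 0,"az": 0,"tx": 0,"ty": 0,"tz": -3,"jaw": 1},
  {"ax": 0,"ay": 0,"az": 0,"tx": 0,"ty": 0,"tz": -7,"jaw": 1},
  {"ax": 0,"ay": 0,"az": 0,"tx": 0,"ty": 0,"tz": -10,"jaw": 1},
])

```text
clock: 5.62
eef_pos: [0.5598, -0.1896, 0.2265]
ee_rot: [1.0, 0.029, -0.0, 0.0]
contact_force: [4.5, -6.1, -14.3]
finger_gap: 0.0107
```

Emit:
jog_arm([
  {"ax": 0,"ay": 0,"az": 0,"tx": 0,"ty": 0,"tz": -16,"jaw": 1},
  {"ax": 0,"ay": 0,"az": 0,"tx": 0,"ty": 0,"tz": -16,"jaw": 1},
  {"ax": 0,"ay": 0,"az": 0,"tx": 0,"ty": 0,"tz": -16,"jaw": 1},
  {"ax": 0,"ay": 0,"az": 0,"tx": 0,"ty": 0,"tz": -16,"jaw": 1},
  {"ax": 0,"ay": 0,"az": 0,"tx": 0,"ty": 0,"tz": -14,"jaw": 1},
])

```text
clock: 6.03
eef_pos: [0.5598, -0.1896, 0.3056]
ee_rot: [1.0, 0.029, 0.0, 0.0]
contact_force: [6.1, -6.6, -13.7]
finger_gap: 0.0106
```

Emit:
jog_arm([
  {"ax": 0,"ay": 0,"az": 0,"tx": 0,"ty": 0,"tz": 0,"jaw": 1},
  {"ax": 0,"ay": 0,"az": 0,"tx": 0,"ty": 0,"tz": 0,"jaw": 1},
  {"ax": 0,"ay": 0,"az": 0,"tx": 0,"ty": 0,"tz": 0,"jaw": 1},
  {"ax": 0,"ay": 0,"az": 0,"tx": 0,"ty": 0,"tz": 0,"jaw": 1},
  {"ax": 0,"ay": 0,"az": 0,"tx": 0,"ty": 0,"tz": 0,"jaw": 1},
])

```text
clock: 6.45
eef_pos: [0.5599, -0.1896, 0.3049]
ee_rot: [1.0, 0.029, 0.0, 0.0]
contact_force: [0.7, -5.4, 2.8]
finger_gap: 0.0104
```

Run:
```python
from h import *
im,d,W=shot('scene'); st()
for n in('scene','top'):
    im,d,W=shot(n)
    m=(abs(W[...,0]-.56)<.15)&(abs(W[...,1]+.19)<.02)&(W[...,2]>.2)&(W[...,2]<.34)&(np.ptp(im.astype(int),axis=2)<25)
    print(np.histogram(W[m][:,2],bins=np.arange(.2,.35,.01))[0])
```

```text
6.5 [ 0.5599 -0.1896  0.3049] [[0.998, 0.059, 0.001], [0.059, -0.998, -0.001], [0.001, 0.001, -1.0]] [ 0.53514575 -6.16769305  3.59280415] 0.010737819362584135
[  1   9   8   5   0   1   3  11 224   2   0   0   0   0]
[14 22 17 22 20 26 10 23 84  6  8 17 46  2]
```

Emit:
jog_arm([
  {"ax": 0,"ay": 0,"az": 0,"tx": 0,"ty": 0,"tz": 0,"jaw": 0},
  {"ax": 0,"ay": 0,"az": 0,"tx": 0,"ty": 0,"tz": 0,"jaw": 0},
  {"ax": 0,"ay": 0,"az": 0,"tx": 0,"ty": 0,"tz": 0,"jaw": 0},
  {"ax": 0,"ay": 0,"az": 0,"tx": 0,"ty": 0,"tz": 0,"jaw": 0},
  {"ax": 0,"ay": 0,"az": 0,"tx": 0,"ty": 0,"tz": 0,"jaw": 0},
])

```text
clock: 7.02
eef_pos: [0.5596, -0.1889, 0.3051]
ee_rot: [1.0, 0.029, -0.0, -0.0]
contact_force: [-0.1, 0.3, -0.1]
finger_gap: 0.0707
```

Emit:
jog_arm([
  {"ax": 0,"ay": 0,"az": 0,"tx": 0,"ty": 0,"tz": -25,"jaw": 0},
  {"ax": 0,"ay": 0,"az": 0,"tx": 0,"ty": 0,"tz": -25,"jaw": 0},
  {"ax": 0,"ay": 0,"az": 0,"tx": 0,"ty": -39,"tz": 0,"jaw": 0},
  {"ax": 0,"ay": 0,"az": 0,"tx": 1,"ty": -38,"tz": 0,"jaw": 0},
  {"ax": 0,"ay": 0,"az": 0,"tx": 0,"ty": -38,"tz": 0,"jaw": 0},
])

```text
clock: 7.43
eef_pos: [0.5538, -0.0733, 0.3556]
ee_rot: [1.0, 0.029, 0.0, 0.0]
contact_force: [0.7, 0.1, -0.4]
finger_gap: 0.085
```

Emit:
jog_arm([
  {"ax": 0,"ay": 0,"az": 0,"tx": 0,"ty": 0,"tz": 40,"jaw": 0},
  {"ax": 0,"ay": 0,"az": 0,"tx": 0,"ty": 0,"tz": 40,"jaw": 0},
  {"ax": 0,"ay": 0,"az": 0,"tx": 0,"ty": 0,"tz": 40,"jaw": 0},
  {"ax": 0,"ay": 0,"az": 0,"tx": 0,"ty": 0,"tz": 40,"jaw": 0},
  {"ax": 0,"ay": 0,"az": 0,"tx": 0,"ty": 0,"tz": 40,"jaw": 0},
])

```text
clock: 7.85
eef_pos: [0.5537, -0.074, 0.1539]
ee_rot: [1.0, 0.03, 0.0, 0.0]
contact_force: [1.5, -0.6, -0.8]
finger_gap: 0.0855
```

Emit:
jog_arm([
  {"ax": 0,"ay": 0,"az": 0,"tx": 0,"ty": 0,"tz": 40,"jaw": 0},
  {"ax": 0,"ay": 0,"az": 0,"tx": 0,"ty": 0,"tz": 20,"jaw": 0},
  {"ax": 0,"ay": 0,"az": 0,"tx": 0,"ty": 0,"tz": 20,"jaw": 0},
  {"ax": 0,"ay": 0,"az": 0,"tx": 0,"ty": 0,"tz": 10,"jaw": 0},
  {"ax": 0,"ay": 0,"az": 0,"tx": 0,"ty": 0,"tz": 0,"jaw": 0},
])

```text
clock: 8.27
eef_pos: [0.5529, -0.074, 0.0635]
ee_rot: [1.0, 0.029, -0.001, -0.0]
contact_force: [-0.3, 0.1, 0.4]
finger_gap: 0.0856
```

Emit:
jog_arm([
  {"ax": 0,"ay": 0,"az": 0,"tx": 0,"ty": 0,"tz": 0,"jaw": 1},
  {"ax": 0,"ay": 0,"az": 0,"tx": 0,"ty": 0,"tz": 0,"jaw": 1},
  {"ax": 0,"ay": 0,"az": 0,"tx": 0,"ty": 0,"tz": 0,"jaw": 1},
  {"ax": 0,"ay": 0,"az": 0,"tx": 0,"ty": 0,"tz": 0,"jaw": 1},
  {"ax": 0,"ay": 0,"az": 0,"tx": 0,"ty": 0,"tz": 0,"jaw": 1},
])

```text
clock: 8.68
eef_pos: [0.5543, -0.0743, 0.0661]
ee_rot: [1.0, 0.029, 0.001, 0.0]
contact_force: [-0.2, 0.2, -0.1]
finger_gap: 0.0254
```

Emit:
jog_arm([
  {"ax": 0,"ay": 0,"az": 0,"tx": 0,"ty": 0,"tz": 0,"jaw": 1},
  {"ax": 0,"ay": 0,"az": 0,"tx": 0,"ty": 0,"tz": 0,"jaw": 1},
  {"ax": 0,"ay": 0,"az": 0,"tx": 0,"ty": -6,"tz": 0,"jaw": 1},
  {"ax": 0,"ay": 0,"az": 0,"tx": 0,"ty": -14,"tz": 0,"jaw": 1},
  {"ax": 0,"ay": 0,"az": 0,"tx": 0,"ty": -20,"tz": 0,"jaw": 1},
])

```text
clock: 9.1
eef_pos: [0.5519, -0.0353, 0.066]
ee_rot: [1.0, 0.029, 0.0, 0.0]
contact_force: [-1.4, -4.1, 11.4]
finger_gap: 0.0094
```

Emit:
jog_arm([
  {"ax": 0,"ay": 0,"az": 0,"tx": 0,"ty": -25,"tz": 0,"jaw": 1},
  {"ax": 0,"ay": 0,"az": 0,"tx": 0,"ty": -25,"tz": 0,"jaw": 1},
  {"ax": 0,"ay": 0,"az": 0,"tx": 0,"ty": -25,"tz": 0,"jaw": 1},
  {"ax": 0,"ay": 0,"az": 0,"tx": 0,"ty": -25,"tz": 0,"jaw": 1},
  {"ax": 0,"ay": 0,"az": 0,"tx": 0,"ty": -25,"tz": 0,"jaw": 1},
])

```text
clock: 9.52
eef_pos: [0.5446, 0.0913, 0.066]
ee_rot: [1.0, 0.029, 0.001, 0.0]
contact_force: [1.2, -4.4, 8.6]
finger_gap: 0.0097
```

Emit:
jog_arm([
  {"ax": 0,"ay": 0,"az": 0,"tx": 0,"ty": -14,"tz": 0,"jaw": 1},
  {"ax": 0,"ay": 0,"az": 0,"tx": 0,"ty": -8,"tz": 0,"jaw": 1},
  {"ax": 0,"ay": 0,"az": 0,"tx": 0,"ty": 0,"tz": 0,"jaw": 1},
  {"ax": 0,"ay": 0,"az": 0,"tx": 0,"ty": 0,"tz": 0,"jaw": 1},
  {"ax": 0,"ay": 0,"az": 0,"tx": 0,"ty": 0,"tz": 0,"jaw": 1},
])

```text
clock: 9.93
eef_pos: [0.5434, 0.113, 0.066]
ee_rot: [1.0, 0.03, 0.001, -0.0]
contact_force: [-1.3, 3.2, 10.6]
finger_gap: 0.0097
```

Emit:
jog_arm([
  {"ax": 0,"ay": 0,"az": 0,"tx": 0,"ty": 0,"tz": 0,"jaw": 0},
  {"ax": 0,"ay": 0,"az": 0,"tx": 0,"ty": 0,"tz": 0,"jaw": 0},
  {"ax": 0,"ay": 0,"az": 0,"tx": 0,"ty": 0,"tz": 0,"jaw": 0},
  {"ax": 0,"ay": 0,"az": 0,"tx": 0,"ty": 0,"tz": 0,"jaw": 0},
  {"ax": 0,"ay": 0,"az": 0,"tx": 0,"ty": 0,"tz": 0,"jaw": 0},
])

```text
clock: 10.35
eef_pos: [0.5429, 0.1124, 0.0652]
ee_rot: [1.0, 0.029, -0.0, 0.0]
contact_force: [-0.7, -0.2, 0.2]
finger_gap: 0.07
```

Emit:
jog_arm([
  {"ax": 0,"ay": 0,"az": 0,"tx": 0,"ty": 0,"tz": -40,"jaw": 0},
  {"ax": 0,"ay": 0,"az": 0,"tx": 0,"ty": 0,"tz": -40,"jaw": 0},
  {"ax": 0,"ay": 0,"az": 0,"tx": 0,"ty": 0,"tz": -40,"jaw": 0},
  {"ax": 0,"ay": 0,"az": 0,"tx": 0,"ty": -40,"tz": -20,"jaw": 0},
  {"ax": 0,"ay": 0,"az": 0,"tx": 0,"ty": -40,"tz": 0,"jaw": 0},
])

```text
clock: 10.77
eef_pos: [0.5408, 0.1894, 0.2089]
ee_rot: [1.0, 0.028, 0.004, -0.001]
contact_force: [1.8, 0.6, 0.2]
finger_gap: 0.0855
```

```bash
cat >> h.py <<'E'
def snap(tag):
    o=[]
    D={}
    for n in('scene','top'):
        im,d,W=shot(n); np.savez(f'{tag}_{n}.npz',im=im,W=W); D[n]=(im,W); o.append(im[...,::-1])
    return D,o
E
python3 - <<'E'
from h import *
D,o=snap('s1'); st()
o=[cv2.resize(o[0][60:360,180:480],(400,400)),cv2.resize(o[1][100:300,180:480],(400,267))]
c=np.zeros((400,800,3),np.uint8);c[:,:400]=o[0];c[:267,400:]=o[1];cv2.imwrite('pics/s1.png',c)
a=np.radians(3.4);u=np.array([np.cos(a),np.sin(a)]);v=np.array([np.sin(a),-np.cos(a)])
for n,(im,W) in D.items():
    sel=lambda x0,x1,y0,y1,z0,z1:W[(W[...,0]>x0)&(W[...,0]<x1)&(W[...,1]>y0)&(W[...,1]<y1)&(W[...,2]>z0)&(W[...,2]<z1)]
    P=sel(.3,.8,-.17,.06,.041,.05)[:,:2]-np.array([.555,-.08])
    print(n,len(P),cv2.minAreaRect((P+[.555,-.08]).astype(np.float32)))
    U=P@u;V=P@v; print('U',np.histogram(U,bins=np.arange(-.16,.165,.005))[0]);print('V',np.histogram(V,bins=np.arange(-.1,.1,.005))[0])
    F=sel(.3,.8,-.17,.06,.03,.038); print('floor',len(F),np.median(F[:,2]) if len(F) else '')
    for c in((.442,.420),(.575,.403),(.455,.216)): print('mount',mount_fit(W,im,c))
E
```

```text
10.8667 [0.5384 0.1938 0.2053] [[0.998, 0.062, 0.003], [0.062, -0.998, 0.002], [0.003, -0.002, -1.0]] [ 0.30665508 -1.07720344 -0.22643958] 0.08491829923328299
scene 678 ((0.5547001361846924, -0.07326066493988037), (0.26894617080688477, 0.09681627154350281), 3.282971143722534)
U [ 0  0  0  0  0 53 22  8  6  6  7  8  8  8  6  6  8  9 43 30  7  7  7  6
  8  8  7  8  7  8  8 33 33  8  9  9  7  4  6  7  8  6  8  8 25 45  6  7
  8  6  7  9  9  7  6  6  6 20 56  0  0  0  0  0]
V [  0   0   0   0   0   0   0   0   0 167  41  15  17  19  17  17  13  20
  17  13  17  17  19  17  18  19  18 134  63   0   0   0   0   0   0   0
   0   0   0]
floor 3307 0.03371620439373494
mount (((0.4356415867805481, 0.41865074634552), (0.0234603863209486, 0.016035497188568115), 39.23040771484375), ((0.4410809576511383, 0.38709181547164917), (0.010096834041178226, 0.007119308691471815), 3.924543857574463), 31, 8)
mount (((0.0, 0.0), (0.0, 0.0), 0.0), ((0.0, 0.0), (0.0, 0.0), 0.0), 0, 0)
mount (((0.45731157064437866, 0.21700792014598846), (0.014813961461186409, 0.05101195350289345), 7.338859558105469), ((0.444297
[... 457 characters left out ...]
 0   1  33  93  12  13  16  14  12  12  16
  13  11  10   9  10  13  10  11  13  20 100   7   0   0   0   0   0   0
   0   0   0]
floor 2034 0.03387718248899832
mount (((0.4417918920516968, 0.4211730659008026), (0.05294104292988777, 0.014526880346238613), 35.444889068603516), ((0.44977763295173645, 0.42661556601524353), (0.07246946543455124, 0.06634142994880676), 35.30173873901367), 96, 212)
mount (((0.5746352076530457, 0.40349310636520386), (0.01666281372308731, 0.05310956388711929), 55.05519485473633), ((0.5743502974510193, 0.4030406177043915), (0.0667097344994545, 0.05197402089834213), 55.69298553466797), 126, 161)
mount (((0.0, 0.0), (0.0, 0.0), 0.0), ((0.0, 0.0), (0.0, 0.0), 0.0), 0, 0)
```

View pics/s1.png

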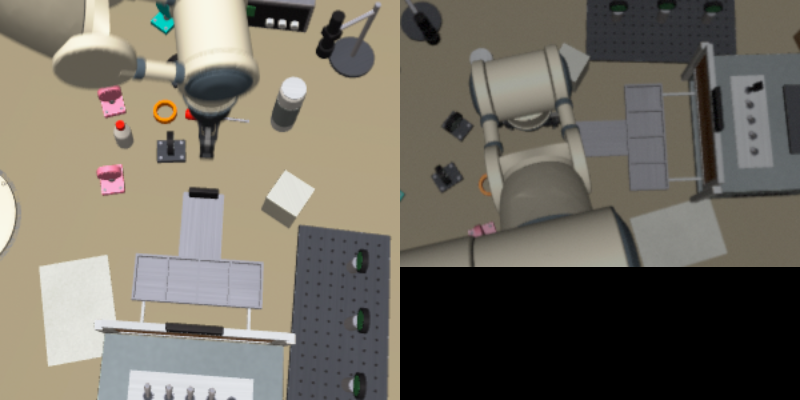

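The tray is out, with its four bays in front of the sash at about (198,280). The mounts on the bench haven't moved. Before placing anything I'll check how wide the wrist is against the raised sash.

Run:
```python
from h import *
T=np.array([.5384,.1938,.2053])
print(manip.observe()['joint_positions'])
print(proj('top',[T]),proj('scene',[T]))
for n in('scene','top'):
    W=np.load(f's1_{n}.npz')['W']; D=W-T
    for z in np.arange(-.02,.5,.03):
        m=(D[...,2]>z)&(D[...,2]<z+.03)&(abs(D[...,0])<.13)&(abs(D[...,1])<.2)&(W[...,2]>.2)
        P=D[m]
        if len(P): print(n,round(z,2),len(P),'dx',P[:,0].min().round(3),P[:,0].max().round(3),'dy',P[:,1].min().round(3),P[:,1].max().round(3))
```

```text
[2.40551777e-01 4.57324507e-01 1.52718990e+00 1.33024400e-03
 1.15397016e+00 1.74912525e+00]
[[279.84950691 193.80499255]] [[335.12856613 157.53705217]]
scene 0.04 49 dx -0.011 0.02 dy -0.078 -0.032
scene 0.07 131 dx -0.016 0.022 dy -0.076 -0.021
scene 0.1 176 dx -0.034 0.036 dy -0.073 -0.013
scene 0.13 143 dx -0.031 0.037 dy -0.042 -0.014
scene 0.16 96 dx -0.041 0.047 dy -0.051 -0.017
scene 0.19 216 dx -0.038 0.045 dy -0.052 -0.021
scene 0.22 7 dx 0.002 0.018 dy -0.05 -0.045
scene 0.25 15 dx -0.0 0.034 dy -0.076 -0.068
scene 0.28 137 dx -0.063 0.066 dy -0.087 0.036
scene 0.31 536 dx -0.066 0.069 dy -0.09 0.063
scene 0.34 2656 dx -0.13 0.068 dy -0.108 0.075
scene 0.37 3334 dx -0.13 0.051 dy -0.108 0.072
scene 0.4 537 dx -0.13 -0.086 dy -0.108 0.039
scene 0.43 492 dx -0.13 -0.1 dy -0.108 0.034
top -0.02 3 dx -0.011 -0.004 dy -0.054 0.043
top 0.01 13 dx -0.015 0.004 dy -0.051 0.056
top 0.04 68 dx -0.019 0.009 dy -0.058 0.068
top 0.07 35 dx -0.018 -0.002 dy -0.061 0.065
top 0.1 40 dx -0.039 0.006 dy -0.059 0.063
top 0.16 32 dx -0.048 -0.013 dy -0.046 0.027
top 0.19 104 dx -0.049 -0.013 dy -0.046 0.036
top 0.22 72 dx -0.048 -0.023 dy -0.04 0.025
top 0.25 77 dx -0.05 -0.034 dy -0.038 0.015
top 0.28 4 dx -0.019 0.031 dy -0.056 -0.044
top 0.31 176 dx -0.064 0.06 dy -0.084 0.073
top 0.34 1777 dx -0.12 0.063 dy -0.091 0.082
top 0.37 1884 dx -0.128 0.046 dy -0.098 0.073
top 0.4 102 dx -0.13 -0.09 dy -0.097 0.041
top 0.43 248 dx -0.13 -0.101 dy -0.105 -0.025
```

Add to h.py:
```python
def go(x,y,z,yaw=None):
    "print tool-frame shift (after turning by az) to reach target; yaw deg of tool x"
    s=st(); M=R.from_quat(s['ee_rot']).as_matrix(); cur=np.degrees(np.arctan2(M[1,0],M[0,0]))
    yaw=cur if yaw is None else yaw
    a=np.radians(yaw);d=np.array([x,y,z])-s['eef_pos']
    print('az',-np.radians((yaw-cur+180)%360-180),'after-turn t',1e3*(d[0]*np.cos(a)+d[1]*np.sin(a)),1e3*(d[0]*np.sin(a)-d[1]*np.cos(a)),-1e3*d[2])
    a=np.radians(cur);print('before-turn t',1e3*(d[0]*np.cos(a)+d[1]*np.sin(a)),1e3*(d[0]*np.sin(a)-d[1]*np.cos(a)))
```

```text
(no output)
```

Emit:
jog_arm([
  {"ax": 0,"ay": 0,"az": 0,"tx": -27,"ty": -9,"tz": 0,"jaw": 0},
  {"ax": 0,"ay": 0,"az": 0,"tx": -27,"ty": -9,"tz": 0,"jaw": 0},
  {"ax": 0,"ay": 0,"az": 0,"tx": -27,"ty": -9,"tz": 0,"jaw": 0},
  {"ax": 0,"ay": 0,"az": -0.118,"tx": 0,"ty": 0,"tz": 0,"jaw": 0},
  {"ax": 0,"ay": 0,"az": -0.118,"tx": 0,"ty": 0,"tz": 0,"jaw": 0},
])

```text
clock: 11.28
eef_pos: [0.4543, 0.2119, 0.2039]
ee_rot: [0.989, 0.15, -0.001, 0.0]
contact_force: [0.3, -0.1, -0.7]
finger_gap: 0.0855
```

Emit:
jog_arm([
  {"ax": 0,"ay": 0,"az": -0.118,"tx": 0,"ty": 0,"tz": 0,"jaw": 0},
  {"ax": 0,"ay": 0,"az": -0.118,"tx": 0,"ty": 0,"tz": 0,"jaw": 0},
  {"ax": 0,"ay": 0,"az": -0.118,"tx": 0,"ty": 0,"tz": 0,"jaw": 0},
  {"ax": 0,"ay": 0,"az": -0.118,"tx": 0,"ty": 0,"tz": 0,"jaw": 0},
  {"ax": 0,"ay": 0,"az": -0.118,"tx": 0,"ty": 0,"tz": 0,"jaw": 0},
])

```text
clock: 11.7
eef_pos: [0.4557, 0.2115, 0.2037]
ee_rot: [0.902, 0.431, -0.0, -0.0]
contact_force: [-0.0, 0.1, -0.6]
finger_gap: 0.0853
```

Emit:
jog_arm([
  {"ax": 0,"ay": 0,"az": -0.118,"tx": 0,"ty": 0,"tz": 0,"jaw": 0},
  {"ax": 0,"ay": 0,"az": -0.118,"tx": 0,"ty": 0,"tz": 0,"jaw": 0},
  {"ax": 0,"ay": 0,"az": -0.118,"tx": 0,"ty": 0,"tz": 0,"jaw": 0},
  {"ax": 0,"ay": 0,"az": -0.118,"tx": 0,"ty": 0,"tz": 0,"jaw": 0},
  {"ax": 0,"ay": 0,"az": -0.118,"tx": 0,"ty": 0,"tz": 0,"jaw": 0},
])

```text
clock: 12.12
eef_pos: [0.4557, 0.2115, 0.2037]
ee_rot: [0.738, 0.674, -0.0, -0.0]
contact_force: [0.9, 0.8, -0.4]
finger_gap: 0.0853
```

Emit:
jog_arm([
  {"ax": 0,"ay": 0,"az": -0.112,"tx": 0,"ty": 0,"tz": 0,"jaw": 0},
  {"ax": 0,"ay": 0,"az": -0.112,"tx": 0,"ty": 0,"tz": 0,"jaw": 0},
  {"ax": 0,"ay": 0,"az": 0,"tx": 0,"ty": 0,"tz": 25,"jaw": 0},
  {"ax": 0,"ay": 0,"az": 0,"tx": 0,"ty": 0,"tz": 25,"jaw": 0},
  {"ax": 0,"ay": 0,"az": 0,"tx": 0,"ty": 0,"tz": 0,"jaw": 0},
])

```text
clock: 12.53
eef_pos: [0.4539, 0.2109, 0.1506]
ee_rot: [0.66, 0.751, -0.002, -0.001]
contact_force: [-1.2, -0.4, -1.1]
finger_gap: 0.0851
```

```bash
python3 -c "
from h import *
go(.4555,.2166,.058,97.7)
for n in('scene','top'):
    im,d,W=shot(n)
    print([mount_fit(W,im,c) for c in((.442,.420),(.575,.403),(.455,.216))])"
```

```text
12.5333 [0.4539 0.2109 0.1506] [[-0.128, 0.992, -0.005], [0.992, 0.128, -0.002], [-0.001, -0.006, -1.0]] [-1.19860098 -0.41121163 -1.07198162] 0.08509731732564046
az -0.006513324681401078 after-turn t 5.445195352071512 2.3577484083426095 92.5759549502651
before-turn t 5.46043652295362 2.3222323221541603
[(((0.0, 0.0), (0.0, 0.0), 0.0), ((0.0, 0.0), (0.0, 0.0), 0.0), 0, 0), (((0.5773472785949707, 0.4060472846031189), (0.016473446041345596, 0.05316527187824249), 53.84983825683594), ((0.5764721035957336, 0.40655097365379333), (0.06773527711629868, 0.05332701653242111), 54.89363098144531), 165, 191), (((0.4572605490684509, 0.21747112274169922), (0.01495061069726944, 0.050978098064661026), 7.818756580352783), ((0.4564816355705261, 0.2181997001171112), (0.06180397421121597, 0.05300963670015335), 7.204941272735596), 102, 266)]
[(((0.4421493411064148, 0.42153117060661316), (0.0533381924033165, 0.01475469395518303), 35.165401458740234), ((0.44132670760154724, 0.42109450697898865), (0.06478767096996307, 0.06947062164545059), 41.6902961730957), 97, 210), (((0.5739697813987732, 0.4028790295124054), (0.016754649579524994, 0.053007014095783234), 54.65611267089844), ((0.5740715265274048, 0.41344788670539856), (0.05605260655283928, 0.07848045974969864), 86.56450653076172), 126, 106), (((0.4518232047557831, 0.19430255889892578), (0.0020702446345239878, 0.01155895832926035), 32.01089096069336), ((0.4366065263748169, 0.21175271272659302), (0.021368050947785378, 0.051776543259620667), 16.31696128845215), 8, 33)]
```

Mount C hasn't moved. I'll descend and grip it.

Emit:
jog_arm([
  {"ax": 0,"ay": 0,"az": 0,"tx": 5,"ty": 1,"tz": 0,"jaw": 0},
  {"ax": 0,"ay": 0,"az": 0,"tx": 0,"ty": 0,"tz": 35,"jaw": 0},
  {"ax": 0,"ay": 0,"az": 0,"tx": 0,"ty": 0,"tz": 35,"jaw": 0},
  {"ax": 0,"ay": 0,"az": 0,"tx": 0,"ty": 0,"tz": 25,"jaw": 0},
  {"ax": 0,"ay": 0,"az": 0,"tx": 0,"ty": 0,"tz": 0,"jaw": 0},
])

```text
clock: 13.05
eef_pos: [0.4551, 0.2167, 0.0565]
ee_rot: [0.66, 0.751, -0.002, -0.001]
contact_force: [-2.1, -0.5, -0.2]
finger_gap: 0.0853
```

Emit:
jog_arm([
  {"ax": 0,"ay": 0,"az": 0,"tx": 0,"ty": 0,"tz": 0,"jaw": 1},
  {"ax": 0,"ay": 0,"az": 0,"tx": 0,"ty": 0,"tz": 0,"jaw": 1},
  {"ax": 0,"ay": 0,"az": 0,"tx": 0,"ty": 0,"tz": 0,"jaw": 1},
  {"ax": 0,"ay": 0,"az": 0,"tx": 0,"ty": 0,"tz": 0,"jaw": 1},
  {"ax": 0,"ay": 0,"az": 0,"tx": 0,"ty": 0,"tz": 0,"jaw": 1},
])

```text
clock: 13.47
eef_pos: [0.4569, 0.2171, 0.0601]
ee_rot: [0.66, 0.751, 0.001, 0.001]
contact_force: [-0.1, -0.1, -0.4]
finger_gap: 0.0253
```

Emit:
jog_arm([
  {"ax": 0,"ay": 0,"az": 0,"tx": 0,"ty": 0,"tz": 0,"jaw": 1},
  {"ax": 0,"ay": 0,"az": 0,"tx": 0,"ty": 0,"tz": 0,"jaw": 1},
  {"ax": 0,"ay": 0,"az": 0,"tx": 0,"ty": 0,"tz": -20,"jaw": 1},
  {"ax": 0,"ay": 0,"az": 0,"tx": 0,"ty": 0,"tz": -35,"jaw": 1},
  {"ax": 0,"ay": 0,"az": 0,"tx": 0,"ty": 0,"tz": -35,"jaw": 1},
])

```text
clock: 13.88
eef_pos: [0.4553, 0.2165, 0.1495]
ee_rot: [0.66, 0.751, -0.001, -0.001]
contact_force: [1.0, 1.6, -2.7]
finger_gap: 0.0127
```

```bash
python3 -c "
from h import *
go(.4547,-.0806,.18,3.4)"
```

```text
13.8833 [0.4553 0.2165 0.1495] [[-0.128, 0.992, -0.003], [0.992, 0.128, -0.001], [-0.001, -0.003, -1.0]] [ 1.04225481  1.58711934 -2.74871827] 0.012732209464703896
az 1.639432061941943 after-turn t -18.19413798271804 296.53014164243365 -30.53819023799073
before-turn t -294.58417138470486 -38.48788808187224
```

Emit:
jog_arm([
  {"ax": 0,"ay": 0,"az": 0.117,"tx": 0,"ty": 0,"tz": -15,"jaw": 1},
  {"ax": 0,"ay": 0,"az": 0.117,"tx": 0,"ty": 0,"tz": -15,"jaw": 1},
  {"ax": 0,"ay": 0,"az": 0.117,"tx": 0,"ty": 0,"tz": 0,"jaw": 1},
  {"ax": 0,"ay": 0,"az": 0.117,"tx": 0,"ty": 0,"tz": 0,"jaw": 1},
  {"ax": 0,"ay": 0,"az": 0.117,"tx": 0,"ty": 0,"tz": 0,"jaw": 1},
])

```text
clock: 14.3
eef_pos: [0.4561, 0.2168, 0.1794]
ee_rot: [0.85, 0.526, 0.0, 0.0]
contact_force: [-1.4, 0.2, -3.7]
finger_gap: 0.0129
```

Emit:
jog_arm([
  {"ax": 0,"ay": 0,"az": 0.117,"tx": 0,"ty": 0,"tz": 0,"jaw": 1},
  {"ax": 0,"ay": 0,"az": 0.117,"tx": 0,"ty": 0,"tz": 0,"jaw": 1},
  {"ax": 0,"ay": 0,"az": 0.117,"tx": 0,"ty": 0,"tz": 0,"jaw": 1},
  {"ax": 0,"ay": 0,"az": 0.117,"tx": 0,"ty": 0,"tz": 0,"jaw": 1},
  {"ax": 0,"ay": 0,"az": 0.117,"tx": 0,"ty": 0,"tz": 0,"jaw": 1},
])

```text
clock: 14.72
eef_pos: [0.456, 0.2167, 0.179]
ee_rot: [0.966, 0.259, -0.0, 0.0]
contact_force: [0.6, 0.8, -3.5]
finger_gap: 0.013
```

Emit:
jog_arm([
  {"ax": 0,"ay": 0,"az": 0.117,"tx": 0,"ty": 0,"tz": 0,"jaw": 1},
  {"ax": 0,"ay": 0,"az": 0.117,"tx": 0,"ty": 0,"tz": 0,"jaw": 1},
  {"ax": 0,"ay": 0,"az": 0.117,"tx": 0,"ty": 0,"tz": 0,"jaw": 1},
  {"ax": 0,"ay": 0,"az": 0.118,"tx": 0,"ty": 0,"tz": 0,"jaw": 1},
  {"ax": 0,"ay": 0,"az": 0,"tx": -3,"ty": 35,"tz": 0,"jaw": 1},
])

```text
clock: 15.13
eef_pos: [0.4559, 0.1849, 0.1792]
ee_rot: [1.0, 0.025, 0.001, -0.001]
contact_force: [-0.1, -1.1, -2.3]
finger_gap: 0.0126
```

Emit:
jog_arm([
  {"ax": 0,"ay": 0,"az": 0,"tx": -3,"ty": 37,"tz": 0,"jaw": 1},
  {"ax": 0,"ay": 0,"az": 0,"tx": -3,"ty": 37,"tz": 0,"jaw": 1},
  {"ax": 0,"ay": 0,"az": 0,"tx": -3,"ty": 37,"tz": 0,"jaw": 1},
  {"ax": 0,"ay": 0,"az": 0,"tx": -3,"ty": 37,"tz": 0,"jaw": 1},
  {"ax": 0,"ay": 0,"az": 0,"tx": -3,"ty": 37,"tz": 0,"jaw": 1},
])

```text
clock: 15.55
eef_pos: [0.4508, -0.0055, 0.1791]
ee_rot: [1.0, 0.03, -0.0, -0.0]
contact_force: [0.6, 0.4, -2.2]
finger_gap: 0.0127
```

Emit:
jog_arm([
  {"ax": 0,"ay": 0,"az": 0,"tx": 0,"ty": 37,"tz": 0,"jaw": 1},
  {"ax": 0,"ay": 0,"az": 0,"tx": 0,"ty": 30,"tz": 0,"jaw": 1},
  {"ax": 0,"ay": 0,"az": 0,"tx": 0,"ty": 9,"tz": 0,"jaw": 1},
  {"ax": 0,"ay": 0,"az": 0,"tx": 0,"ty": 0,"tz": 0,"jaw": 1},
  {"ax": 0,"ay": 0,"az": 0,"tx": 0,"ty": 0,"tz": 0,"jaw": 1},
])

```text
clock: 15.97
eef_pos: [0.4557, -0.0797, 0.1789]
ee_rot: [1.0, 0.029, -0.0, -0.0]
contact_force: [0.9, -0.0, -2.8]
finger_gap: 0.0129
```

```bash
cat >> h.py <<'E'
def traymeas():
    a=np.radians(3.4);u=np.array([np.cos(a),np.sin(a)]);v=np.array([np.sin(a),-np.cos(a)])
    for n in('scene','top'):
        im,d,W=shot(n)
        P=W[(W[...,0]>.38)&(W[...,0]<.73)&(W[...,1]>-.19)&(W[...,1]<.1)&(W[...,2]>.05)&(W[...,2]<.2)]
        q=P[:,:2]-[.5535,-.0747]; U=q@u;V=q@v
        for k in range(4):
            m=abs(U-(k-1.5)*.066)<.033
            f=m&(P[:,2]<.062)&(abs(V)<.06); r=m&(P[:,2]>.075)&(P[:,2]<.125)&(abs(V)<.04)
            if r.sum()>10: print(n,'bay',k+1,'foot du',(np.percentile(U[f],[2,98])-(k-1.5)*.066).round(3) if f.any() else '','dv',np.percentile(V[f],[2,98]).round(3) if f.any() else '','ring du',(np.percentile(U[r],[2,98])-(k-1.5)*.066).round(3),'dv',np.percentile(V[r],[2,98]).round(3),'zmax',P[r][:,2].max().round(3),r.sum())
E
python3 -c "
from h import *
go(.4547,-.0806,.094,3.4)
im,d,W=shot('scene','pl1')
cv2.imwrite('pics/pl1.png',cv2.resize(im[200:340,200:400,::-1],None,fx=3,fy=3))
D=W-manip.observe()['eef_pos']
m=(np.hypot(D[...,0],D[...,1])<.05)&(D[...,2]>-.07)&(D[...,2]<-.03)&(abs(D[...,0])<.04)
P=W[m];print(len(P),P.min(0),P.max(0)); f=P[P[:,2]<manip.observe()['eef_pos'][2]-.042]; print(cv2.minAreaRect(f[:,:2].astype(np.float32)))
"
```

```text
15.9667 [ 0.4557 -0.0797  0.1789] [[0.998, 0.058, -0.0], [0.058, -0.998, 0.0], [-0.0, -0.0, -1.0]] [ 0.94718207 -0.0168134  -2.76327303] 0.012855406987053482
az -0.0009848912576771191 after-turn t -1.0487554737882125 0.8393099133315124 84.89326609353657
before-turn t -1.047928336273709 0.8403424161922957
119 [ 0.45756258 -0.11111093  0.11813026] [ 0.48542009 -0.05989949  0.1381591 ]
((0.4705984890460968, -0.08570747077465057), (0.0267606470733881, 0.05008026584982872), 3.7218940258026123)
```

View pics/pl1.png

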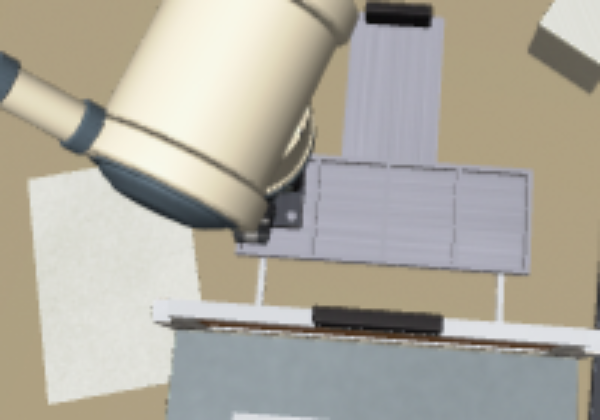

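Emit:
jog_arm([
  {"ax": 0,"ay": 0,"az": 0,"tx": -1.5,"ty": 0.5,"tz": 30,"jaw": 1},
  {"ax": 0,"ay": 0,"az": 0,"tx": 0,"ty": 0,"tz": 25,"jaw": 1},
  {"ax": 0,"ay": 0,"az": 0,"tx": 0,"ty": 0,"tz": 15,"jaw": 1},
  {"ax": 0,"ay": 0,"az": 0,"tx": 0,"ty": 0,"tz": 8,"jaw": 1},
  {"ax": 0,"ay": 0,"az": 0,"tx": 0,"ty": 0,"tz": 0,"jaw": 1},
])

```text
clock: 16.43
eef_pos: [0.4538, -0.079, 0.0997]
ee_rot: [1.0, 0.031, -0.001, -0.0]
contact_force: [-0.1, 0.4, -2.6]
finger_gap: 0.0125
```

Emit:
jog_arm([
  {"ax": 0,"ay": 0,"az": 0,"tx": 0,"ty": 0,"tz": 3,"jaw": 1},
  {"ax": 0,"ay": 0,"az": 0,"tx": 0,"ty": 0,"tz": 3,"jaw": 1},
  {"ax": 0,"ay": 0,"az": 0,"tx": 0,"ty": 0,"tz": 1,"jaw": 1},
  {"ax": 0,"ay": 0,"az": 0,"tx": 0,"ty": 0,"tz": 0,"jaw": 1},
  {"ax": 0,"ay": 0,"az": 0,"tx": 0,"ty": 0,"tz": 0,"jaw": 1},
])

```text
clock: 16.85
eef_pos: [0.4547, -0.0803, 0.0943]
ee_rot: [1.0, 0.03, 0.0, 0.0]
contact_force: [0.5, -0.0, -2.6]
finger_gap: 0.0128
```

Emit:
jog_arm([
  {"ax": 0,"ay": 0,"az": 0,"tx": 0,"ty": 0,"tz": 1,"jaw": 1},
  {"ax": 0,"ay": 0,"az": 0,"tx": 0,"ty": 0,"tz": 1,"jaw": 1},
  {"ax": 0,"ay": 0,"az": 0,"tx": 0,"ty": 0,"tz": 0,"jaw": 1},
  {"ax": 0,"ay": 0,"az": 0,"tx": 0,"ty": 0,"tz": 0,"jaw": 0},
  {"ax": 0,"ay": 0,"az": 0,"tx": 0,"ty": 0,"tz": 0,"jaw": 0},
])

```text
clock: 17.27
eef_pos: [0.4549, -0.0805, 0.0925]
ee_rot: [1.0, 0.03, 0.001, 0.0]
contact_force: [0.1, -0.2, -1.1]
finger_gap: 0.0363
```

Emit:
jog_arm([
  {"ax": 0,"ay": 0,"az": 0,"tx": 0,"ty": 0,"tz": 0,"jaw": 0},
  {"ax": 0,"ay": 0,"az": 0,"tx": 0,"ty": 0,"tz": 0,"jaw": 0},
  {"ax": 0,"ay": 0,"az": 0,"tx": 0,"ty": 0,"tz": 0,"jaw": 0},
  {"ax": 0,"ay": 0,"az": 0,"tx": 0,"ty": 0,"tz": -35,"jaw": 0},
  {"ax": 0,"ay": 0,"az": 0,"tx": 0,"ty": 0,"tz": -35,"jaw": 0},
])

```text
clock: 17.68
eef_pos: [0.4533, -0.0799, 0.1615]
ee_rot: [1.0, 0.03, -0.002, -0.001]
contact_force: [1.4, -0.2, -0.3]
finger_gap: 0.0852
```

Emit:
jog_arm([
  {"ax": 0,"ay": 0,"az": 0,"tx": 0,"ty": -39,"tz": -15,"jaw": 0},
  {"ax": 0,"ay": 0,"az": 0,"tx": 0,"ty": -39,"tz": -10,"jaw": 0},
  {"ax": 0,"ay": 0,"az": 0,"tx": 0,"ty": -39,"tz": 0,"jaw": 0},
  {"ax": 0,"ay": 0,"az": 0,"tx": 0,"ty": -39,"tz": 0,"jaw": 0},
  {"ax": 0,"ay": 0,"az": 0,"tx": 0,"ty": -39,"tz": 0,"jaw": 0},
])

```text
clock: 18.1
eef_pos: [0.4425, 0.116, 0.1872]
ee_rot: [1.0, 0.03, 0.0, -0.0]
contact_force: [0.8, -0.5, -0.1]
finger_gap: 0.0856
```

Emit:
jog_arm([
  {"ax": 0,"ay": 0,"az": -0.112,"tx": 0,"ty": 0,"tz": 0,"jaw": 0},
  {"ax": 0,"ay": 0,"az": -0.112,"tx": 0,"ty": 0,"tz": 0,"jaw": 0},
  {"ax": 0,"ay": 0,"az": -0.112,"tx": 0,"ty": 0,"tz": 0,"jaw": 0},
  {"ax": 0,"ay": 0,"az": -0.112,"tx": 0,"ty": 0,"tz": 0,"jaw": 0},
  {"ax": 0,"ay": 0,"az": -0.112,"tx": 0,"ty": 0,"tz": 0,"jaw": 0},
])

```text
clock: 18.52
eef_pos: [0.4428, 0.1144, 0.1867]
ee_rot: [0.951, 0.308, -0.0, -0.0]
contact_force: [-0.7, -0.2, -0.0]
finger_gap: 0.0856
```

```bash
python3 -c "
from h import *
go(.4432,.4222,.2,35.4)
traymeas()
for n in('scene','top'):
    im,d,W=shot(n)
    print([mount_fit(W,im,c) for c in((.442,.420),(.575,.403))])"
```

```text
18.5167 [0.4428 0.1144 0.1867] [[0.811, 0.586, -0.0], [0.586, -0.811, -0.0], [-0.0, -0.0, -1.0]] [-0.65039753 -0.17311717 -0.00982498] 0.08561744184974847
az 0.0079359000208805 after-turn t 178.63490225108143 -250.62482510463497 -13.254841852497561
before-turn t 180.6181898788592 -249.19931931260695
scene bay 1 foot du [-0.031  0.028] dv [-0.044  0.032] ring du [-0.022  0.028] dv [-0.008  0.006] zmax 0.119 146
top bay 1 foot du [-0.031  0.03 ] dv [-0.045  0.048] ring du [-0.026  0.024] dv [-0.006  0.009] zmax 0.121 102
[(((0.45248717069625854, 0.42873403429985046), (0.03302431106567383, 0.01616925187408924), 36.33073043823242), ((0.4539005160331726, 0.41091111302375793), (0.052891988307237625, 0.036630500108003616), 38.799434661865234), 94, 133), (((0.5767866969108582, 0.40524688363075256), (0.019346700981259346, 0.0529383085668087), 56.426048278808594), ((0.576211154460907, 0.4052309989929199), (0.06640088558197021, 0.05413740873336792), 55.825042724609375), 165, 194)]
[(((0.4421883523464203, 0.42139723896980286), (0.051451146602630615, 0.015253191813826561), 36.68626022338867), ((0.4412723481655121, 0.42135414481163025), (0.053004804998636246, 0.06673000007867813), 35.63038635253906), 96, 219), (((0.5744298100471497, 0.4031992554664612), (0.016597721725702286, 0.05322516709566116), 51.804847717285156), ((0.5747941136360168, 0.4036003351211548), (0.06775596737861633, 0.05197411775588989), 55.41879653930664), 126, 159)]
```

Emit:
jog_arm([
  {"ax": 0,"ay": 0,"az": 0,"tx": 22,"ty": -31,"tz": 0,"jaw": 0},
  {"ax": 0,"ay": 0,"az": 0,"tx": 22,"ty": -31,"tz": 0,"jaw": 0},
  {"ax": 0,"ay": 0,"az": 0,"tx": 22,"ty": -31,"tz": 0,"jaw": 0},
  {"ax": 0,"ay": 0,"az": 0,"tx": 22,"ty": -31,"tz": 0,"jaw": 0},
  {"ax": 0,"ay": 0,"az": 0,"tx": 22,"ty": -31,"tz": 0,"jaw": 0},
])

```text
clock: 19.13
eef_pos: [0.4421, 0.3061, 0.1869]
ee_rot: [0.953, 0.303, 0.0, 0.0]
contact_force: [1.0, -1.1, 0.1]
finger_gap: 0.0854
```

Emit:
jog_arm([
  {"ax": 0,"ay": 0,"az": 0,"tx": 22,"ty": -31,"tz": 0,"jaw": 0},
  {"ax": 0,"ay": 0,"az": 0,"tx": 22,"ty": -31,"tz": 0,"jaw": 0},
  {"ax": 0,"ay": 0,"az": 0,"tx": 22,"ty": -31,"tz": 0,"jaw": 0},
  {"ax": 0,"ay": 0,"az": 0,"tx": 0,"ty": 0,"tz": 20,"jaw": 0},
  {"ax": 0,"ay": 0,"az": 0,"tx": 0,"ty": 0,"tz": 20,"jaw": 0},
])

```text
clock: 19.55
eef_pos: [0.4423, 0.4209, 0.1469]
ee_rot: [0.953, 0.304, 0.001, -0.001]
contact_force: [-0.5, -1.7, -0.1]
finger_gap: 0.0854
```

Emit:
jog_arm([
  {"ax": 0,"ay": 0,"az": 0,"tx": 0,"ty": 0,"tz": 0,"jaw": 0},
  {"ax": 0,"ay": 0,"az": 0,"tx": 0,"ty": 0,"tz": 0,"jaw": 0},
  {"ax": 0,"ay": 0,"az": 0,"tx": 0,"ty": 0,"tz": 0,"jaw": 0},
])

```text
clock: 19.8
eef_pos: [0.4425, 0.4182, 0.1477]
ee_rot: [0.953, 0.304, 0.0, -0.0]
contact_force: [0.1, -0.0, 0.3]
finger_gap: 0.0855
```

```bash
python3 -c "
from h import *
go(.4432,.4222,.058,35.4)"
```

```text
19.8 [0.4425 0.4182 0.1477] [[0.815, 0.579, 0.0], [0.579, -0.815, 0.0], [0.001, 0.0, -1.0]] [ 0.09833974 -0.01172252  0.25207322] 0.08551968902665395
az -0.00018084100948507462 after-turn t 2.881482812289483 -2.8564743007788755 89.71784428480495
before-turn t 2.8809661974789345 -2.856995344328311
```

Emit:
jog_arm([
  {"ax": 0,"ay": 0,"az": 0,"tx": 3,"ty": -3,"tz": 0,"jaw": 0},
  {"ax": 0,"ay": 0,"az": 0,"tx": 0,"ty": 0,"tz": 35,"jaw": 0},
  {"ax": 0,"ay": 0,"az": 0,"tx": 0,"ty": 0,"tz": 33,"jaw": 0},
  {"ax": 0,"ay": 0,"az": 0,"tx": 0,"ty": 0,"tz": 20,"jaw": 0},
  {"ax": 0,"ay": 0,"az": 0,"tx": 0,"ty": 0,"tz": 0,"jaw": 0},
])

```text
clock: 20.22
eef_pos: [0.4417, 0.4214, 0.0561]
ee_rot: [0.953, 0.304, -0.002, 0.001]
contact_force: [-1.0, -1.2, -0.3]
finger_gap: 0.0853
```

Emit:
jog_arm([
  {"ax": 0,"ay": 0,"az": 0,"tx": 0,"ty": 0,"tz": 0,"jaw": 1},
  {"ax": 0,"ay": 0,"az": 0,"tx": 0,"ty": 0,"tz": 0,"jaw": 1},
  {"ax": 0,"ay": 0,"az": 0,"tx": 0,"ty": 0,"tz": 0,"jaw": 1},
  {"ax": 0,"ay": 0,"az": 0,"tx": 0,"ty": 0,"tz": 0,"jaw": 1},
  {"ax": 0,"ay": 0,"az": 0,"tx": 0,"ty": 0,"tz": 0,"jaw": 1},
])

```text
clock: 20.63
eef_pos: [0.4433, 0.4229, 0.0601]
ee_rot: [0.952, 0.305, 0.001, -0.0]
contact_force: [-0.4, 0.4, -0.5]
finger_gap: 0.0256
```

Emit:
jog_arm([
  {"ax": 0,"ay": 0,"az": 0,"tx": 0,"ty": 0,"tz": 0,"jaw": 1},
  {"ax": 0,"ay": 0,"az": 0,"tx": 0,"ty": 0,"tz": 0,"jaw": 1},
  {"ax": 0,"ay": 0,"az": 0,"tx": 0,"ty": 0,"tz": -30,"jaw": 1},
  {"ax": 0,"ay": 0,"az": 0,"tx": 0,"ty": 0,"tz": -40,"jaw": 1},
  {"ax": 0,"ay": 0,"az": 0,"tx": 0,"ty": 0,"tz": -40,"jaw": 1},
])

```text
clock: 21.05
eef_pos: [0.4421, 0.4219, 0.1696]
ee_rot: [0.952, 0.305, -0.001, 0.0]
contact_force: [1.4, 1.5, -1.4]
finger_gap: 0.0126
```

Emit:
jog_arm([
  {"ax": 0,"ay": 0,"az": 0.112,"tx": 0,"ty": 0,"tz": -10,"jaw": 1},
  {"ax": 0,"ay": 0,"az": 0.112,"tx": 0,"ty": 0,"tz": 0,"jaw": 1},
  {"ax": 0,"ay": 0,"az": 0.112,"tx": 0,"ty": 0,"tz": 0,"jaw": 1},
  {"ax": 0,"ay": 0,"az": 0.112,"tx": 0,"ty": 0,"tz": 0,"jaw": 1},
  {"ax": 0,"ay": 0,"az": 0.112,"tx": 0,"ty": 0,"tz": 0,"jaw": 1},
])

```text
clock: 21.47
eef_pos: [0.4426, 0.4224, 0.1791]
ee_rot: [1.0, 0.027, -0.0, -0.0]
contact_force: [-0.4, -0.1, -2.0]
finger_gap: 0.0125
```

```bash
python3 -c "
from h import *
go(.5206,-.0767,.179,3.4)"
```

```text
21.4667 [0.4426 0.4224 0.1791] [[0.999, 0.054, -0.0], [0.054, -0.999, 0.0], [-0.0, -0.0, -1.0]] [-0.43044594 -0.14040604 -2.00507784] 0.012541954075231062
az -0.005108775604886575 after-turn t 48.221475253544774 502.8616618808405 0.1112420130612024
before-turn t 50.78984219044906 502.6087480291785
```

Emit:
jog_arm([
  {"ax": 0,"ay": 0,"az": 0,"tx": 8,"ty": 36,"tz": 0,"jaw": 1},
  {"ax": 0,"ay": 0,"az": 0,"tx": 8,"ty": 38,"tz": 0,"jaw": 1},
  {"ax": 0,"ay": 0,"az": 0,"tx": 8,"ty": 38,"tz": 0,"jaw": 1},
  {"ax": 0,"ay": 0,"az": 0,"tx": 8,"ty": 38,"tz": 0,"jaw": 1},
  {"ax": 0,"ay": 0,"az": 0,"tx": 8,"ty": 38,"tz": 0,"jaw": 1},
])

```text
clock: 21.88
eef_pos: [0.4939, 0.2356, 0.179]
ee_rot: [1.0, 0.03, 0.0, 0.0]
contact_force: [0.0, 0.5, -2.8]
finger_gap: 0.0126
```

Emit:
jog_arm([
  {"ax": 0,"ay": 0,"az": 0,"tx": 8,"ty": 38,"tz": 0,"jaw": 1},
  {"ax": 0,"ay": 0,"az": 0,"tx": 0,"ty": 38,"tz": 0,"jaw": 1},
  {"ax": 0,"ay": 0,"az": 0,"tx": 0,"ty": 38,"tz": 0,"jaw": 1},
  {"ax": 0,"ay": 0,"az": 0,"tx": 0,"ty": 38,"tz": 0,"jaw": 1},
  {"ax": 0,"ay": 0,"az": 0,"tx": 0,"ty": 38,"tz": 0,"jaw": 1},
])

```text
clock: 22.3
eef_pos: [0.513, 0.0463, 0.1791]
ee_rot: [1.0, 0.03, 0.0, -0.0]
contact_force: [0.8, -0.6, -2.5]
finger_gap: 0.0126
```

Emit:
jog_arm([
  {"ax": 0,"ay": 0,"az": 0,"tx": 0,"ty": 38,"tz": 0,"jaw": 1},
  {"ax": 0,"ay": 0,"az": 0,"tx": 0,"ty": 38,"tz": 0,"jaw": 1},
  {"ax": 0,"ay": 0,"az": 0,"tx": 0,"ty": 30,"tz": 0,"jaw": 1},
  {"ax": 0,"ay": 0,"az": 0,"tx": 0,"ty": 15,"tz": 0,"jaw": 1},
  {"ax": 0,"ay": 0,"az": 0,"tx": 0,"ty": 4,"tz": 0,"jaw": 1},
])

```text
clock: 22.72
eef_pos: [0.5209, -0.0794, 0.179]
ee_rot: [1.0, 0.029, 0.0, 0.0]
contact_force: [0.1, -0.1, -1.7]
finger_gap: 0.0127
```

Emit:
jog_arm([
  {"ax": 0,"ay": 0,"az": 0,"tx": 0,"ty": 0,"tz": 0,"jaw": 1},
  {"ax": 0,"ay": 0,"az": 0,"tx": 0,"ty": 0,"tz": 0,"jaw": 1},
])

```text
clock: 22.88
eef_pos: [0.5205, -0.0761, 0.1789]
ee_rot: [1.0, 0.03, -0.0, -0.0]
contact_force: [0.1, -0.2, -3.1]
finger_gap: 0.013
```

```bash
python3 -c "
from h import *
go(.5206,-.0767,.094,3.4)"
```

```text
22.8833 [ 0.5205 -0.0761  0.1789] [[0.998, 0.06, -0.0], [0.06, -0.998, 0.0], [-0.0, -0.0, -1.0]] [ 0.09403767 -0.22909968 -3.09384328] 0.01295843233299886
az 0.00029121837843472224 after-turn t 0.013523528077564729 0.6380634042843836 84.87269015514623
before-turn t 0.01333771171680419 0.638067315527759
```

Emit:
jog_arm([
  {"ax": 0,"ay": 0,"az": 0,"tx": -0.5,"ty": 0.5,"tz": 30,"jaw": 1},
  {"ax": 0,"ay": 0,"az": 0,"tx": 0,"ty": 0,"tz": 25,"jaw": 1},
  {"ax": 0,"ay": 0,"az": 0,"tx": 0,"ty": 0,"tz": 15,"jaw": 1},
  {"ax": 0,"ay": 0,"az": 0,"tx": 0,"ty": 0,"tz": 8,"jaw": 1},
  {"ax": 0,"ay": 0,"az": 0,"tx": 0,"ty": 0,"tz": 3,"jaw": 1},
])

```text
clock: 23.3
eef_pos: [0.5198, -0.076, 0.0969]
ee_rot: [1.0, 0.031, -0.001, -0.0]
contact_force: [-0.6, -0.5, -1.9]
finger_gap: 0.0128
```

Emit:
jog_arm([
  {"ax": 0,"ay": 0,"az": 0,"tx": 0,"ty": 0,"tz": 3,"jaw": 1},
  {"ax": 0,"ay": 0,"az": 0,"tx": 0,"ty": 0,"tz": 2,"jaw": 1},
  {"ax": 0,"ay": 0,"az": 0,"tx": 0,"ty": 0,"tz": 1,"jaw": 1},
  {"ax": 0,"ay": 0,"az": 0,"tx": 0,"ty": 0,"tz": 0,"jaw": 1},
  {"ax": 0,"ay": 0,"az": 0,"tx": 0,"ty": 0,"tz": 0,"jaw": 1},
])

```text
clock: 23.72
eef_pos: [0.5208, -0.0771, 0.0938]
ee_rot: [1.0, 0.03, 0.001, 0.0]
contact_force: [-7.1, 1.3, 20.9]
finger_gap: 0.0133
```

Emit:
jog_arm([
  {"ax": 0,"ay": 0,"az": 0,"tx": 0,"ty": 0,"tz": 0,"jaw": 0},
  {"ax": 0,"ay": 0,"az": 0,"tx": 0,"ty": 0,"tz": 0,"jaw": 0},
  {"ax": 0,"ay": 0,"az": 0,"tx": 0,"ty": 0,"tz": 0,"jaw": 0},
  {"ax": 0,"ay": 0,"az": 0,"tx": 0,"ty": 0,"tz": 0,"jaw": 0},
  {"ax": 0,"ay": 0,"az": 0,"tx": 0,"ty": 0,"tz": 0,"jaw": 0},
])

```text
clock: 24.13
eef_pos: [0.5204, -0.0772, 0.092]
ee_rot: [1.0, 0.03, 0.0, 0.0]
contact_force: [-0.6, 0.2, -0.3]
finger_gap: 0.0725
```

Emit:
jog_arm([
  {"ax": 0,"ay": 0,"az": 0,"tx": 0,"ty": 0,"tz": -35,"jaw": 0},
  {"ax": 0,"ay": 0,"az": 0,"tx": 0,"ty": 0,"tz": -35,"jaw": 0},
  {"ax": 0,"ay": 0,"az": 0,"tx": 0,"ty": -20,"tz": -25,"jaw": 0},
  {"ax": 0,"ay": 0,"az": 0,"tx": 0,"ty": -38,"tz": 0,"jaw": 0},
  {"ax": 0,"ay": 0,"az": 0,"tx": 0,"ty": -38,"tz": 0,"jaw": 0},
])

```text
clock: 24.55
eef_pos: [0.5155, 0.0189, 0.1886]
ee_rot: [1.0, 0.029, 0.002, 0.0]
contact_force: [0.1, 0.2, 0.7]
finger_gap: 0.0856
```

Emit:
jog_arm([
  {"ax": 0,"ay": 0,"az": 0,"tx": 15,"ty": -37,"tz": 0,"jaw": 0},
  {"ax": 0,"ay": 0,"az": 0,"tx": 15,"ty": -37,"tz": 0,"jaw": 0},
  {"ax": 0,"ay": 0,"az": 0,"tx": 15,"ty": -37,"tz": 0,"jaw": 0},
  {"ax": 0,"ay": 0,"az": 0,"tx": 15,"ty": -37,"tz": 0,"jaw": 0},
  {"ax": 0,"ay": 0,"az": 0,"tx": 15,"ty": -37,"tz": 0,"jaw": 0},
])

```text
clock: 24.97
eef_pos: [0.5786, 0.2099, 0.1869]
ee_rot: [1.0, 0.03, -0.0, 0.0]
contact_force: [0.6, -0.4, 0.5]
finger_gap: 0.0855
```

Emit:
jog_arm([
  {"ax": 0,"ay": 0,"az": 0.111,"tx": 0,"ty": 0,"tz": 0,"jaw": 0},
  {"ax": 0,"ay": 0,"az": 0.111,"tx": 0,"ty": 0,"tz": 0,"jaw": 0},
  {"ax": 0,"ay": 0,"az": 0.111,"tx": 0,"ty": 0,"tz": 0,"jaw": 0},
  {"ax": 0,"ay": 0,"az": 0.111,"tx": 0,"ty": 0,"tz": 0,"jaw": 0},
  {"ax": 0,"ay": 0,"az": 0.111,"tx": 0,"ty": 0,"tz": 0,"jaw": 0},
])

```text
clock: 25.38
eef_pos: [0.5783, 0.2079, 0.1867]
ee_rot: [0.969, -0.248, -0.0, 0.0]
contact_force: [0.6, 0.4, -0.0]
finger_gap: 0.0855
```

```bash
python3 -c "
from h import *
go(.5756,.4043,.15,-34.7)
traymeas()
for n in('scene','top'):
    im,d,W=shot(n)
    print([mount_fit(W,im,c) for c in((.575,.403),)])"
```

```text
25.3833 [0.5783 0.2079 0.1867] [[0.877, -0.48, -0.0], [-0.48, -0.877, -0.0], [-0.0, 0.0, -1.0]] [ 0.56011728  0.43891452 -0.04569554] 0.08550732981617426
az 0.10519040971774102 after-turn t -113.98774866063754 -159.95361522904096 36.68136629966831
before-turn t -96.56311722212766 -171.03780360466044
scene bay 1 foot du [-0.03   0.027] dv [-0.032  0.031] ring du [-0.022  0.028] dv [-0.008  0.007] zmax 0.12 148
scene bay 2 foot du [-0.022  0.025] dv [-0.034  0.033] ring du [-0.023  0.028] dv [-0.007  0.007] zmax 0.119 149
top bay 1 foot du [-0.025  0.032] dv [-0.042  0.044] ring du [-0.026  0.024] dv [-0.005  0.009] zmax 0.12 99
top bay 2 foot du [-0.026  0.024] dv [-0.03   0.043] ring du [-0.027  0.023] dv [-0.005  0.009] zmax 0.121 103
[(((0.0, 0.0), (0.0, 0.0), 0.0), ((0.0, 0.0), (0.0, 0.0), 0.0), 0, 0)]
[(((0.5746553540229797, 0.40332210063934326), (0.016864191740751266, 0.05339764058589935), 53.66667175292969), ((0.5745539665222168, 0.40337902307510376), (0.06631330400705338, 0.05175253748893738), 55.47243881225586), 124, 155)]
```

Emit:
jog_arm([
  {"ax": 0,"ay": 0,"az": 0.105,"tx": 0,"ty": 0,"tz": 0,"jaw": 0},
  {"ax": 0,"ay": 0,"az": 0,"tx": -23,"ty": -32,"tz": 0,"jaw": 0},
  {"ax": 0,"ay": 0,"az": 0,"tx": -23,"ty": -32,"tz": 0,"jaw": 0},
  {"ax": 0,"ay": 0,"az": 0,"tx": -23,"ty": -32,"tz": 0,"jaw": 0},
  {"ax": 0,"ay": 0,"az": 0,"tx": -23,"ty": -32,"tz": 0,"jaw": 0},
])

```text
clock: 26.0
eef_pos: [0.5745, 0.3669, 0.1869]
ee_rot: [0.956, -0.294, 0.0, -0.0]
contact_force: [1.8, -0.1, 0.3]
finger_gap: 0.0857
```

Emit:
jog_arm([
  {"ax": 0,"ay": 0,"az": 0,"tx": -22,"ty": -32,"tz": 0,"jaw": 0},
  {"ax": 0,"ay": 0,"az": 0,"tx": 0,"ty": 0,"tz": 20,"jaw": 0},
  {"ax": 0,"ay": 0,"az": 0,"tx": 0,"ty": 0,"tz": 18,"jaw": 0},
  {"ax": 0,"ay": 0,"az": 0,"tx": 0,"ty": 0,"tz": 0,"jaw": 0},
  {"ax": 0,"ay": 0,"az": 0,"tx": 0,"ty": 0,"tz": 0,"jaw": 0},
])

```text
clock: 26.42
eef_pos: [0.5742, 0.4038, 0.1482]
ee_rot: [0.956, -0.294, -0.001, 0.001]
contact_force: [0.8, 0.4, 0.7]
finger_gap: 0.0852
```

```bash
python3 -c "
from h import *
go(.5757,.4045,.058,-34.7)"
```

```text
26.4167 [0.5742 0.4038 0.1482] [[0.827, -0.563, -0.002], [-0.563, -0.827, -0.001], [-0.001, 0.002, -1.0]] [0.82757999 0.39455737 0.65307537] 0.08517774809557599
az 0.007852543712034917 after-turn t 0.8620900236113868 -1.406894182664694 90.23132125739356
before-turn t 0.8731110289895259 -1.40008127659893
```

Emit:
jog_arm([
  {"ax": 0,"ay": 0,"az": 0.008,"tx": 1,"ty": -1,"tz": 0,"jaw": 0},
  {"ax": 0,"ay": 0,"az": 0,"tx": 0,"ty": 0,"tz": 35,"jaw": 0},
  {"ax": 0,"ay": 0,"az": 0,"tx": 0,"ty": 0,"tz": 33,"jaw": 0},
  {"ax": 0,"ay": 0,"az": 0,"tx": 0,"ty": 0,"tz": 20,"jaw": 0},
  {"ax": 0,"ay": 0,"az": 0,"tx": 0,"ty": 0,"tz": 0,"jaw": 0},
])

```text
clock: 26.83
eef_pos: [0.5748, 0.403, 0.0579]
ee_rot: [0.954, -0.3, -0.002, 0.002]
contact_force: [-1.3, 0.3, -0.3]
finger_gap: 0.0856
```

Emit:
jog_arm([
  {"ax": 0,"ay": 0,"az": 0,"tx": 0,"ty": 0,"tz": 0,"jaw": 1},
  {"ax": 0,"ay": 0,"az": 0,"tx": 0,"ty": 0,"tz": 0,"jaw": 1},
  {"ax": 0,"ay": 0,"az": 0,"tx": 0,"ty": 0,"tz": 0,"jaw": 1},
  {"ax": 0,"ay": 0,"az": 0,"tx": 0,"ty": 0,"tz": 0,"jaw": 1},
  {"ax": 0,"ay": 0,"az": 0,"tx": 0,"ty": 0,"tz": 0,"jaw": 1},
])

```text
clock: 27.25
eef_pos: [0.5767, 0.4047, 0.0622]
ee_rot: [0.954, -0.299, 0.001, -0.001]
contact_force: [-0.8, -0.5, -1.0]
finger_gap: 0.0254
```

Emit:
jog_arm([
  {"ax": 0,"ay": 0,"az": 0,"tx": 0,"ty": 0,"tz": 0,"jaw": 1},
  {"ax": 0,"ay": 0,"az": 0,"tx": 0,"ty": 0,"tz": 0,"jaw": 1},
  {"ax": 0,"ay": 0,"az": 0,"tx": 0,"ty": 0,"tz": -30,"jaw": 1},
  {"ax": 0,"ay": 0,"az": 0,"tx": 0,"ty": 0,"tz": -40,"jaw": 1},
  {"ax": 0,"ay": 0,"az": 0,"tx": 0,"ty": 0,"tz": -40,"jaw": 1},
])

```text
clock: 27.67
eef_pos: [0.5752, 0.4039, 0.1711]
ee_rot: [0.954, -0.299, -0.001, 0.001]
contact_force: [0.6, -0.0, -3.2]
finger_gap: 0.0126
```

Emit:
jog_arm([
  {"ax": 0,"ay": 0,"az": -0.111,"tx": 0,"ty": 0,"tz": -10,"jaw": 1},
  {"ax": 0,"ay": 0,"az": -0.111,"tx": 0,"ty": 0,"tz": 0,"jaw": 1},
  {"ax": 0,"ay": 0,"az": -0.111,"tx": 0,"ty": 0,"tz": 0,"jaw": 1},
  {"ax": 0,"ay": 0,"az": -0.111,"tx": 0,"ty": 0,"tz": 0,"jaw": 1},
  {"ax": 0,"ay": 0,"az": -0.111,"tx": 0,"ty": 0,"tz": 0,"jaw": 1},
])

```text
clock: 28.08
eef_pos: [0.5757, 0.4043, 0.1808]
ee_rot: [1.0, -0.024, -0.0, 0.0]
contact_force: [-0.8, 0.7, -3.1]
finger_gap: 0.0124
```

Emit:
jog_arm([
  {"ax": 0,"ay": 0,"az": -0.11,"tx": 0,"ty": 0,"tz": 0,"jaw": 1},
  {"ax": 0,"ay": 0,"az": 0,"tx": 0,"ty": 0,"tz": 0,"jaw": 1},
])

```text
clock: 28.25
eef_pos: [0.5758, 0.4043, 0.1807]
ee_rot: [1.0, 0.031, -0.0, 0.0]
contact_force: [0.3, -0.2, -2.9]
finger_gap: 0.0128
```

```bash
python3 -c "
from h import *
go(.5864,-.0727,.179,3.4)"
```

```text
28.25 [0.5758 0.4043 0.1807] [[0.998, 0.063, -0.001], [0.063, -0.998, -0.0], [-0.001, 0.0, -1.0]] [ 0.28569654 -0.19838068 -2.9282485 ] 0.012817207015792885
az 0.003368253719445006 after-turn t -17.68400849995646 476.80877299012786 1.6518970933376842
before-turn t -19.289918072687268 476.74650414840676
```

Emit:
jog_arm([
  {"ax": 0,"ay": 0,"az": 0.003,"tx": -3,"ty": 36,"tz": 0,"jaw": 1},
  {"ax": 0,"ay": 0,"az": 0,"tx": -3,"ty": 38,"tz": 0,"jaw": 1},
  {"ax": 0,"ay": 0,"az": 0,"tx": -3,"ty": 38,"tz": 0,"jaw": 1},
  {"ax": 0,"ay": 0,"az": 0,"tx": -3,"ty": 38,"tz": 0,"jaw": 1},
  {"ax": 0,"ay": 0,"az": 0,"tx": -3,"ty": 38,"tz": 0,"jaw": 1},
])

```text
clock: 28.67
eef_pos: [0.5707, 0.2143, 0.1808]
ee_rot: [1.0, 0.025, -0.0, 0.0]
contact_force: [0.9, -0.6, -2.3]
finger_gap: 0.0127
```

Emit:
jog_arm([
  {"ax": 0,"ay": 0,"az": 0,"tx": -3,"ty": 38,"tz": 0,"jaw": 1},
  {"ax": 0,"ay": 0,"az": 0,"tx": 0,"ty": 38,"tz": 0,"jaw": 1},
  {"ax": 0,"ay": 0,"az": 0,"tx": 0,"ty": 38,"tz": 0,"jaw": 1},
  {"ax": 0,"ay": 0,"az": 0,"tx": 0,"ty": 38,"tz": 0,"jaw": 1},
  {"ax": 0,"ay": 0,"az": 0,"tx": 0,"ty": 38,"tz": 0,"jaw": 1},
])

```text
clock: 29.08
eef_pos: [0.5782, 0.0242, 0.181]
ee_rot: [1.0, 0.025, 0.0, -0.0]
contact_force: [2.0, -0.4, -2.1]
finger_gap: 0.0128
```

Emit:
jog_arm([
  {"ax": 0,"ay": 0,"az": 0,"tx": 0,"ty": 38,"tz": 0,"jaw": 1},
  {"ax": 0,"ay": 0,"az": 0,"tx": 0,"ty": 38,"tz": 0,"jaw": 1},
  {"ax": 0,"ay": 0,"az": 0,"tx": 0,"ty": 17,"tz": 0,"jaw": 1},
  {"ax": 0,"ay": 0,"az": 0,"tx": 0,"ty": 6,"tz": 0,"jaw": 1},
  {"ax": 0,"ay": 0,"az": 0,"tx": 0,"ty": 0,"tz": 0,"jaw": 1},
])

```text
clock: 29.5
eef_pos: [0.5838, -0.0741, 0.1808]
ee_rot: [1.0, 0.024, -0.0, 0.0]
contact_force: [0.4, 1.3, -3.1]
finger_gap: 0.0129
```

Emit:
jog_arm([
  {"ax": 0,"ay": 0,"az": 0,"tx": 0,"ty": 0,"tz": 0,"jaw": 1},
  {"ax": 0,"ay": 0,"az": 0,"tx": 0,"ty": 0,"tz": 0,"jaw": 1},
])

```text
clock: 29.67
eef_pos: [0.5837, -0.0715, 0.1808]
ee_rot: [1.0, 0.027, -0.0, -0.0]
contact_force: [-0.4, -0.4, -3.8]
finger_gap: 0.0127
```

```bash
python3 -c "
from h import *
go(.5864,-.0727,.0945,3.4)"
```

```text
29.6667 [ 0.5837 -0.0715  0.1808] [[0.999, 0.054, -0.0], [0.054, -0.999, 0.0], [-0.0, -0.0, -1.0]] [-0.35312605 -0.39200632 -3.75576136] 0.012687750872847849
az -0.005764629430937117 after-turn t 2.6564955320679675 1.3196860571735112 86.32163347992051
before-turn t 2.6640588522025745 1.30435050250933
```

Emit:
jog_arm([
  {"ax": 0,"ay": 0,"az": -0.005,"tx": 2.5,"ty": 1,"tz": 30,"jaw": 1},
  {"ax": 0,"ay": 0,"az": 0,"tx": 0,"ty": 0,"tz": 25,"jaw": 1},
  {"ax": 0,"ay": 0,"az": 0,"tx": 0,"ty": 0,"tz": 15,"jaw": 1},
  {"ax": 0,"ay": 0,"az": 0,"tx": 0,"ty": 0,"tz": 8,"jaw": 1},
  {"ax": 0,"ay": 0,"az": 0,"tx": 0,"ty": 0,"tz": 3,"jaw": 1},
])

```text
clock: 30.08
eef_pos: [0.5859, -0.0725, 0.0988]
ee_rot: [1.0, 0.03, -0.001, -0.0]
contact_force: [-0.0, 0.0, -3.0]
finger_gap: 0.0129
```

Emit:
jog_arm([
  {"ax": 0,"ay": 0,"az": 0,"tx": 0,"ty": 0,"tz": 3,"jaw": 1},
  {"ax": 0,"ay": 0,"az": 0,"tx": 0,"ty": 0,"tz": 1,"jaw": 1},
  {"ax": 0,"ay": 0,"az": 0,"tx": 0,"ty": 0,"tz": 0,"jaw": 1},
  {"ax": 0,"ay": 0,"az": 0,"tx": 0,"ty": 0,"tz": 1,"jaw": 1},
  {"ax": 0,"ay": 0,"az": 0,"tx": 0,"ty": 0,"tz": 0,"jaw": 1},
])

```text
clock: 30.5
eef_pos: [0.587, -0.0738, 0.0957]
ee_rot: [1.0, 0.029, 0.001, 0.0]
contact_force: [0.4, 0.8, 3.3]
finger_gap: 0.0124
```

Emit:
jog_arm([
  {"ax": 0,"ay": 0,"az": 0,"tx": 0,"ty": 0,"tz": 0,"jaw": 0},
  {"ax": 0,"ay": 0,"az": 0,"tx": 0,"ty": 0,"tz": 0,"jaw": 0},
  {"ax": 0,"ay": 0,"az": 0,"tx": 0,"ty": 0,"tz": 0,"jaw": 0},
  {"ax": 0,"ay": 0,"az": 0,"tx": 0,"ty": 0,"tz": 0,"jaw": 0},
  {"ax": 0,"ay": 0,"az": 0,"tx": 0,"ty": 0,"tz": 0,"jaw": 0},
])

```text
clock: 30.92
eef_pos: [0.5864, -0.0737, 0.0949]
ee_rot: [1.0, 0.029, 0.0, 0.0]
contact_force: [0.1, -0.2, 1.3]
finger_gap: 0.0729
```

Emit:
jog_arm([
  {"ax": 0,"ay": 0,"az": 0,"tx": 0,"ty": 0,"tz": -35,"jaw": 0},
  {"ax": 0,"ay": 0,"az": 0,"tx": 0,"ty": 0,"tz": -35,"jaw": 0},
  {"ax": 0,"ay": 0,"az": 0,"tx": 0,"ty": -20,"tz": -20,"jaw": 0},
  {"ax": 0,"ay": 0,"az": 0,"tx": -15,"ty": -36,"tz": 0,"jaw": 0},
  {"ax": 0,"ay": 0,"az": 0,"tx": -15,"ty": -36,"tz": 0,"jaw": 0},
])

```text
clock: 31.33
eef_pos: [0.5518, 0.0166, 0.1863]
ee_rot: [1.0, 0.028, 0.002, 0.0]
contact_force: [-0.2, 1.5, 0.0]
finger_gap: 0.0857
```

Emit:
jog_arm([
  {"ax": 0,"ay": 0,"az": 0,"tx": 0,"ty": -36,"tz": 0,"jaw": 0},
  {"ax": 0,"ay": 0,"az": 0,"tx": 0,"ty": -36,"tz": 0,"jaw": 0},
  {"ax": 0,"ay": 0,"az": 0,"tx": 0,"ty": -22,"tz": 0,"jaw": 0},
  {"ax": 0,"ay": 0,"az": 0,"tx": 0,"ty": 0,"tz": 0,"jaw": 0},
  {"ax": 0,"ay": 0,"az": 0,"tx": 0,"ty": 0,"tz": 0,"jaw": 0},
])

```text
clock: 31.75
eef_pos: [0.5453, 0.1113, 0.1849]
ee_rot: [1.0, 0.031, -0.0, 0.0]
contact_force: [-0.4, -0.4, -1.4]
finger_gap: 0.0855
```

```bash
python3 -c "
from h import *
go(.5430,.1124,.0655,3.4)
traymeas()
im,d,W=shot('scene')
cv2.imwrite('pics/pl3.png',cv2.resize(im[60:340,200:420,::-1],None,fx=2,fy=2))
P=W[(abs(W[...,0]-.543)<.06)&(abs(W[...,1]-.113)<.03)&(W[...,2]>.065)&(W[...,2]<.085)]; print(len(P),cv2.minAreaRect(P[:,:2].astype(np.float32)))
"
```

```text
31.75 [0.5453 0.1113 0.1849] [[0.998, 0.061, -0.0], [0.061, -0.998, -0.0], [-0.0, 0.0, -1.0]] [-0.38334403 -0.39629551 -1.40100085] 0.08550667583405659
az 0.001696932454321859 after-turn t -2.23798664408406 -1.25649027175115 119.36826609708895
before-turn t -2.2358512437569398 -1.2602861730156594
scene bay 1 foot du [-0.03   0.027] dv [-0.038  0.044] ring du [-0.023  0.028] dv [-0.008  0.007] zmax 0.12 147
scene bay 2 foot du [-0.023  0.027] dv [-0.032  0.046] ring du [-0.022  0.028] dv [-0.007  0.007] zmax 0.119 150
scene bay 3 foot du [-0.022  0.027] dv [-0.032  0.044] ring du [-0.024  0.026] dv [-0.007  0.007] zmax 0.12 147
top bay 1 foot du [-0.027  0.03 ] dv [-0.03   0.041] ring du [-0.027  0.024] dv [-0.005  0.009] zmax 0.123 99
top bay 2 foot du [-0.025  0.024] dv [-0.043  0.035] ring du [-0.027  0.022] dv [-0.005  0.009] zmax 0.121 102
top bay 3 foot du [-0.029  0.033] dv [-0.041  0.049] ring du [-0.028  0.023] dv [-0.005  0.01 ] zmax 0.123 103
48 ((0.5435786843299866, 0.11196835339069366), (0.01267166342586279, 0.061279937624931335), 89.62694549560547)
```

View pics/pl3.png

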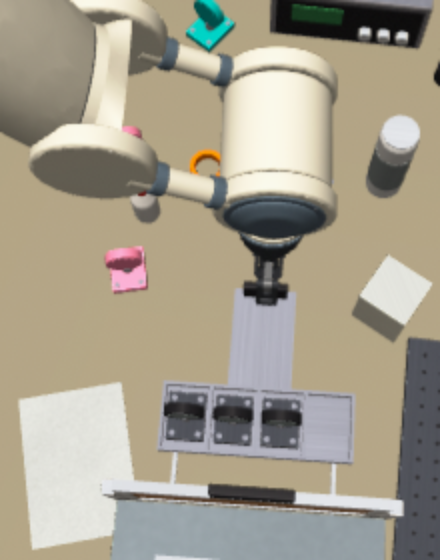

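All three mounts stand centred in bays 1–3, at (185,415), (234,415) and (282,415). Bay 4 is empty. Now I'll push the tray home gently.

Emit:
jog_arm([
  {"ax": 0,"ay": 0,"az": 0,"tx": -2,"ty": -1,"tz": 38,"jaw": 0},
  {"ax": 0,"ay": 0,"az": 0,"tx": 0,"ty": 0,"tz": 38,"jaw": 0},
  {"ax": 0,"ay": 0,"az": 0,"tx": 0,"ty": 0,"tz": 30,"jaw": 0},
  {"ax": 0,"ay": 0,"az": 0,"tx": 0,"ty": 0,"tz": 13,"jaw": 0},
  {"ax": 0,"ay": 0,"az": 0,"tx": 0,"ty": 0,"tz": 0,"jaw": 0},
])

```text
clock: 32.32
eef_pos: [0.5418, 0.1098, 0.063]
ee_rot: [1.0, 0.029, -0.003, 0.0]
contact_force: [-1.4, -0.6, -0.5]
finger_gap: 0.0856
```

Emit:
jog_arm([
  {"ax": 0,"ay": 0,"az": 0,"tx": 0,"ty": 0,"tz": 0,"jaw": 1},
  {"ax": 0,"ay": 0,"az": 0,"tx": 0,"ty": 0,"tz": 0,"jaw": 1},
  {"ax": 0,"ay": 0,"az": 0,"tx": 0,"ty": 0,"tz": 0,"jaw": 1},
  {"ax": 0,"ay": 0,"az": 0,"tx": 0,"ty": 0,"tz": 0,"jaw": 1},
  {"ax": 0,"ay": 0,"az": 0,"tx": 0,"ty": 0,"tz": 0,"jaw": 1},
])

```text
clock: 32.73
eef_pos: [0.5439, 0.1111, 0.0668]
ee_rot: [1.0, 0.029, 0.001, -0.0]
contact_force: [0.6, -0.4, 0.7]
finger_gap: 0.0257
```

Emit:
jog_arm([
  {"ax": 0,"ay": 0,"az": 0,"tx": 0,"ty": 0,"tz": 0,"jaw": 1},
  {"ax": 0,"ay": 0,"az": 0,"tx": 0,"ty": 0,"tz": 0,"jaw": 1},
  {"ax": 0,"ay": 0,"az": 0,"tx": 0,"ty": 4,"tz": 0,"jaw": 1},
  {"ax": 0,"ay": 0,"az": 0,"tx": 0,"ty": 8,"tz": 0,"jaw": 1},
  {"ax": 0,"ay": 0,"az": 0,"tx": 0,"ty": 12,"tz": 0,"jaw": 1},
])

```text
clock: 33.15
eef_pos: [0.5451, 0.0879, 0.0668]
ee_rot: [1.0, 0.03, 0.001, -0.0]
contact_force: [-1.9, 3.2, 12.8]
finger_gap: 0.0097
```

Emit:
jog_arm([
  {"ax": 0,"ay": 0,"az": 0,"tx": 0,"ty": 14,"tz": 0,"jaw": 1},
  {"ax": 0,"ay": 0,"az": 0,"tx": 0,"ty": 14,"tz": 0,"jaw": 1},
  {"ax": 0,"ay": 0,"az": 0,"tx": 0,"ty": 14,"tz": 0,"jaw": 1},
  {"ax": 0,"ay": 0,"az": 0,"tx": 0,"ty": 14,"tz": 0,"jaw": 1},
  {"ax": 0,"ay": 0,"az": 0,"tx": 0,"ty": 14,"tz": 0,"jaw": 1},
])

```text
clock: 33.57
eef_pos: [0.5492, 0.0169, 0.0667]
ee_rot: [1.0, 0.029, 0.0, -0.0]
contact_force: [-2.9, 2.8, 12.8]
finger_gap: 0.0099
```

Emit:
jog_arm([
  {"ax": 0,"ay": 0,"az": 0,"tx": 0,"ty": 14,"tz": 0,"jaw": 1},
  {"ax": 0,"ay": 0,"az": 0,"tx": 0,"ty": 14,"tz": 0,"jaw": 1},
  {"ax": 0,"ay": 0,"az": 0,"tx": 0,"ty": 14,"tz": 0,"jaw": 1},
  {"ax": 0,"ay": 0,"az": 0,"tx": 0,"ty": 14,"tz": 0,"jaw": 1},
  {"ax": 0,"ay": 0,"az": 0,"tx": 0,"ty": 14,"tz": 0,"jaw": 1},
])

```text
clock: 33.98
eef_pos: [0.5532, -0.053, 0.0667]
ee_rot: [1.0, 0.029, 0.0, -0.0]
contact_force: [-2.5, 3.0, 13.8]
finger_gap: 0.0101
```

Emit:
jog_arm([
  {"ax": 0,"ay": 0,"az": 0,"tx": 0,"ty": 10,"tz": 0,"jaw": 1},
  {"ax": 0,"ay": 0,"az": 0,"tx": 0,"ty": 7,"tz": 0,"jaw": 1},
  {"ax": 0,"ay": 0,"az": 0,"tx": 0,"ty": 4,"tz": 0,"jaw": 1},
  {"ax": 0,"ay": 0,"az": 0,"tx": 0,"ty": 2,"tz": 0,"jaw": 1},
  {"ax": 0,"ay": 0,"az": 0,"tx": 0,"ty": 0,"tz": 0,"jaw": 1},
])

```text
clock: 34.4
eef_pos: [0.5544, -0.0748, 0.0668]
ee_rot: [1.0, 0.029, 0.0, -0.001]
contact_force: [-2.9, 10.7, 15.4]
finger_gap: 0.0102
```

Emit:
jog_arm([
  {"ax": 0,"ay": 0,"az": 0,"tx": 0,"ty": 0,"tz": 0,"jaw": 0},
  {"ax": 0,"ay": 0,"az": 0,"tx": 0,"ty": 0,"tz": 0,"jaw": 0},
  {"ax": 0,"ay": 0,"az": 0,"tx": 0,"ty": 0,"tz": 0,"jaw": 0},
  {"ax": 0,"ay": 0,"az": 0,"tx": 0,"ty": 0,"tz": 0,"jaw": 0},
  {"ax": 0,"ay": 0,"az": 0,"tx": 0,"ty": 0,"tz": 0,"jaw": 0},
])

```text
clock: 34.82
eef_pos: [0.5545, -0.0756, 0.0658]
ee_rot: [1.0, 0.029, -0.0, 0.0]
contact_force: [0.1, 0.9, 0.3]
finger_gap: 0.0698
```

Emit:
jog_arm([
  {"ax": 0,"ay": 0,"az": 0,"tx": 0,"ty": 0,"tz": -38,"jaw": 0},
  {"ax": 0,"ay": 0,"az": 0,"tx": 0,"ty": 0,"tz": -38,"jaw": 0},
  {"ax": 0,"ay": 0,"az": 0,"tx": 0,"ty": 0,"tz": -38,"jaw": 1},
  {"ax": 0,"ay": 0,"az": 0,"tx": 0,"ty": 0,"tz": -38,"jaw": 1},
  {"ax": 0,"ay": 0,"az": 0,"tx": 0,"ty": 0,"tz": -38,"jaw": 1},
])

```text
clock: 35.23
eef_pos: [0.554, -0.0755, 0.2578]
ee_rot: [1.0, 0.029, -0.0, 0.0]
contact_force: [0.3, -0.0, -0.2]
finger_gap: 0.0515
```

Emit:
jog_arm([
  {"ax": 0,"ay": 0,"az": 0,"tx": 0,"ty": 0,"tz": -38,"jaw": 1},
  {"ax": 0,"ay": 0,"az": 0,"tx": 0,"ty": 0,"tz": -38,"jaw": 1},
  {"ax": 0,"ay": 0,"az": 0,"tx": 0,"ty": 0,"tz": -27,"jaw": 1},
  {"ax": 0,"ay": 0,"az": 0,"tx": 0,"ty": 38,"tz": 0,"jaw": 1},
  {"ax": 0,"ay": 0,"az": 0,"tx": 0,"ty": 38,"tz": 0,"jaw": 1},
])

```text
clock: 35.65
eef_pos: [0.5596, -0.1513, 0.3612]
ee_rot: [1.0, 0.031, 0.002, 0.001]
contact_force: [0.9, 0.3, 0.5]
finger_gap: 0.0002
```

Emit:
jog_arm([
  {"ax": 0,"ay": 0,"az": 0,"tx": 0,"ty": 38,"tz": 0,"jaw": 1},
  {"ax": 0,"ay": 0,"az": 0,"tx": 0,"ty": 1,"tz": 0,"jaw": 1},
  {"ax": 0,"ay": 0,"az": 0,"tx": 0,"ty": 0,"tz": 0,"jaw": 1},
  {"ax": 0,"ay": 0,"az": 0,"tx": 0,"ty": 0,"tz": 0,"jaw": 1},
])

```text
clock: 35.98
eef_pos: [0.561, -0.1902, 0.3586]
ee_rot: [1.0, 0.029, -0.0, -0.0]
contact_force: [0.4, 0.8, 0.1]
finger_gap: 0.0001
```

```bash
python3 -c "
from h import *
go(.560,-.1895,.3365,3.4)"
```

```text
35.9833 [ 0.561  -0.1902  0.3586] [[0.998, 0.058, -0.001], [0.058, -0.998, 0.001], [-0.0, -0.001, -1.0]] [0.41562894 0.79285225 0.10397504] 0.00013858899490638813
az -0.0012239314388640195 after-turn t -0.953493584031218 -0.7864117276824807 22.105591895372367
before-turn t -0.9544553836578119 -0.7852441281740731
```

Emit:
jog_arm([
  {"ax": 0,"ay": 0,"az": 0,"tx": -1,"ty": -0.5,"tz": 18,"jaw": 1},
  {"ax": 0,"ay": 0,"az": 0,"tx": 0,"ty": 0,"tz": 10,"jaw": 1},
  {"ax": 0,"ay": 0,"az": 0,"tx": 0,"ty": 0,"tz": 14,"jaw": 1},
  {"ax": 0,"ay": 0,"az": 0,"tx": 0,"ty": 0,"tz": 14,"jaw": 1},
  {"ax": 0,"ay": 0,"az": 0,"tx": 0,"ty": 0,"tz": 14,"jaw": 1},
])

```text
clock: 36.4
eef_pos: [0.5602, -0.1887, 0.2885]
ee_rot: [1.0, 0.03, 0.0, -0.0]
contact_force: [0.3, 0.8, 3.9]
finger_gap: 0.0001
```

Emit:
jog_arm([
  {"ax": 0,"ay": 0,"az": 0,"tx": 0,"ty": 0,"tz": 14,"jaw": 1},
  {"ax": 0,"ay": 0,"az": 0,"tx": 0,"ty": 0,"tz": 14,"jaw": 1},
  {"ax": 0,"ay": 0,"az": 0,"tx": 0,"ty": 0,"tz": 10,"jaw": 1},
  {"ax": 0,"ay": 0,"az": 0,"tx": 0,"ty": 0,"tz": 8,"jaw": 1},
  {"ax": 0,"ay": 0,"az": 0,"tx": 0,"ty": 0,"tz": 0,"jaw": 1},
])

```text
clock: 36.82
eef_pos: [0.5596, -0.1891, 0.2414]
ee_rot: [1.0, 0.03, -0.001, -0.001]
contact_force: [-0.6, 0.9, -0.1]
finger_gap: 0.0001
```

Emit:
jog_arm([
  {"ax": 0,"ay": 0,"az": 0,"tx": 0,"ty": 0,"tz": 2,"jaw": 1},
  {"ax": 0,"ay": 0,"az": 0,"tx": 0,"ty": 0,"tz": 2,"jaw": 1},
  {"ax": 0,"ay": 0,"az": 0,"tx": 0,"ty": 0,"tz": 2,"jaw": 1},
  {"ax": 0,"ay": 0,"az": 0,"tx": 0,"ty": 0,"tz": 0,"jaw": 1},
  {"ax": 0,"ay": 0,"az": 0,"tx": 0,"ty": 0,"tz": 0,"jaw": 1},
])

```text
clock: 37.23
eef_pos: [0.5603, -0.1901, 0.2371]
ee_rot: [1.0, 0.029, 0.0, 0.0]
contact_force: [0.3, 0.3, 1.2]
finger_gap: -0.0004
```

Emit:
jog_arm([
  {"ax": 0,"ay": 0,"az": 0,"tx": 0,"ty": 0,"tz": 2,"jaw": 1},
  {"ax": 0,"ay": 0,"az": 0,"tx": 0,"ty": 0,"tz": 1,"jaw": 1},
  {"ax": 0,"ay": 0,"az": 0,"tx": 0,"ty": 0,"tz": 0,"jaw": 1},
  {"ax": 0,"ay": 0,"az": 0,"tx": 0,"ty": 0,"tz": 0,"jaw": 1},
])

```text
clock: 37.57
eef_pos: [0.5604, -0.1902, 0.2368]
ee_rot: [1.0, 0.029, 0.001, 0.001]
contact_force: [-12.4, 5.5, 40.3]
finger_gap: -0.0001
```

Emit:
jog_arm([
  {"ax": 0,"ay": 0,"az": 0,"tx": 0,"ty": -10,"tz": -30,"jaw": 1},
  {"ax": 0,"ay": 0,"az": 0,"tx": 0,"ty": -38,"tz": -20,"jaw": 1},
  {"ax": 0,"ay": 0,"az": 0,"tx": 0,"ty": -38,"tz": -30,"jaw": 1},
  {"ax": 0,"ay": 0,"az": 0,"tx": 0,"ty": -38,"tz": -30,"jaw": 1},
  {"ax": 0,"ay": 0,"az": 0,"tx": 0,"ty": -38,"tz": 0,"jaw": 1},
])

```text
clock: 37.98
eef_pos: [0.5529, -0.0396, 0.3398]
ee_rot: [1.0, 0.029, 0.004, 0.001]
contact_force: [0.8, 0.2, 0.7]
finger_gap: 0.0003
```

Run:
```python
from h import *
D,o=snap('s4'); st()
c=np.zeros((480,800,3),np.uint8);c[:,:480]=cv2.resize(o[0][220:395,220:395],(480,480));c[:384,480:]=cv2.resize(o[1][130:250,360:460],(320,384));cv2.imwrite('pics/s4.png',c)
for n,(im,W) in D.items():
    sel=lambda x0,x1,y0,y1,z0,z1:W[(W[...,0]>x0)&(W[...,0]<x1)&(W[...,1]>y0)&(W[...,1]<y1)&(W[...,2]>z0)&(W[...,2]<z1)]
    P=sel(.52,.60,-.21,-.17,.2,.35); print('sash',len(P),np.percentile(P[:,2],[50,90]) if len(P) else '')
    P=sel(.51,.6,-.11,-.04,.07,.085); print('tray',len(P),np.median(P,0) if len(P) else '')
    Q=sel(.3,.85,-.4,-.24,.212,.235)
    for k in range(5):
        q=Q[abs(Q[:,0]-(.567+.036*(k-2)))<.016]; print(k+1,len(q),q.mean(0).round(3) if len(q) else'')
```

```text
38.0833 [ 0.5513 -0.0358  0.3364] [[0.998, 0.062, 0.003], [0.062, -0.998, 0.001], [0.003, -0.001, -1.0]] [-0.33019497 -0.62547986 -0.45219605] 0.0002803312913329914
sash 211 [0.22501275 0.22734503]
tray 86 [ 0.55386272 -0.07355482  0.07262384]
1 30 [ 0.495 -0.287  0.222]
2 28 [ 0.53  -0.284  0.222]
3 29 [ 0.567 -0.282  0.222]
4 27 [ 0.603 -0.28   0.222]
5 53 [ 0.64  -0.308  0.221]
sash 0 
tray 56 [ 0.54975296 -0.07540539  0.07337389]
1 13 [ 0.492 -0.286  0.223]
2 14 [ 0.527 -0.284  0.223]
3 13 [ 0.564 -0.283  0.223]
4 15 [ 0.6   -0.282  0.222]
5 31 [ 0.638 -0.309  0.221]
```

View pics/s4.png

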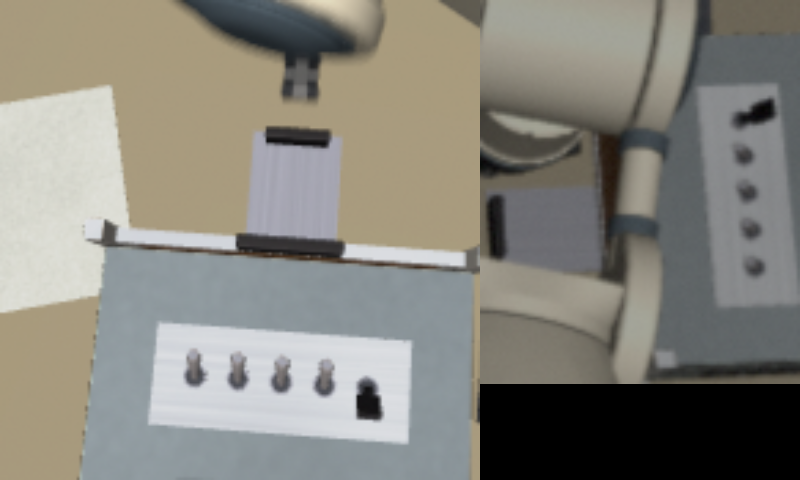

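The sash is shut with its bar top at 0.225 m, the same as at the start. The tray is home, all four lamps are off and the fan is on. Next are lamps 1–3, pushed from the front.

Emit:
jog_arm([
  {"ax": 0,"ay": 0,"az": 0,"tx": -12,"ty": 35,"tz": 0,"jaw": 1},
  {"ax": 0,"ay": 0,"az": 0,"tx": -12,"ty": 35,"tz": 0,"jaw": 1},
  {"ax": 0,"ay": 0,"az": 0,"tx": -12,"ty": 35,"tz": 0,"jaw": 1},
  {"ax": 0,"ay": 0,"az": 0,"tx": -12,"ty": 35,"tz": 0,"jaw": 1},
  {"ax": 0,"ay": 0,"az": 0,"tx": -12,"ty": 35,"tz": 0,"jaw": 1},
])

```text
clock: 38.5
eef_pos: [0.5009, -0.2201, 0.3348]
ee_rot: [1.0, 0.029, -0.0, 0.0]
contact_force: [1.6, -0.6, -1.3]
finger_gap: -0.0001
```

Emit:
jog_arm([
  {"ax": 0,"ay": 0,"az": 0,"tx": -12,"ty": 35,"tz": 20,"jaw": 1},
  {"ax": 0,"ay": 0,"az": 0,"tx": 0,"ty": 0,"tz": 30,"jaw": 1},
  {"ax": 0,"ay": 0,"az": 0,"tx": 0,"ty": 0,"tz": 20,"jaw": 1},
  {"ax": 0,"ay": 0,"az": 0,"tx": 0,"ty": 0,"tz": 0,"jaw": 1},
  {"ax": 0,"ay": 0,"az": 0,"tx": 0,"ty": 0,"tz": 0,"jaw": 1},
])

```text
clock: 38.92
eef_pos: [0.4915, -0.2536, 0.2648]
ee_rot: [1.0, 0.029, -0.001, -0.001]
contact_force: [0.7, 0.2, 0.2]
finger_gap: 0.0001
```

```bash
python3 -c "
from h import *
go(.4911,-.2519,.218,3.4)"
```

```text
38.9167 [ 0.4915 -0.2536  0.2648] [[0.998, 0.058, -0.002], [0.058, -0.998, 0.001], [-0.002, -0.001, -1.0]] [0.69123798 0.18218847 0.15295732] 0.0001043632838686573
az -0.0009073431139762385 after-turn t -0.28182113908881135 -1.7011241160038129 46.76796696872956
before-turn t -0.2833645261220474 -1.700867707325498
```

Emit:
jog_arm([
  {"ax": 0,"ay": 0,"az": 0,"tx": 0,"ty": -2,"tz": 26,"jaw": 1},
  {"ax": 0,"ay": 0,"az": 0,"tx": 0,"ty": 0,"tz": 21,"jaw": 1},
  {"ax": 0,"ay": 0,"az": 0,"tx": 0,"ty": 0,"tz": 0,"jaw": 1},
  {"ax": 0,"ay": 0,"az": 0,"tx": 0,"ty": 12,"tz": 0,"jaw": 1},
  {"ax": 0,"ay": 0,"az": 0,"tx": 0,"ty": 12,"tz": 0,"jaw": 1},
])

```text
clock: 39.33
eef_pos: [0.4942, -0.2762, 0.2202]
ee_rot: [1.0, 0.03, 0.001, 0.001]
contact_force: [-0.3, 1.7, 1.7]
finger_gap: 0.0004
```

Emit:
jog_arm([
  {"ax": 0,"ay": 0,"az": 0,"tx": 0,"ty": 8,"tz": 0,"jaw": 1},
  {"ax": 0,"ay": 0,"az": 0,"tx": 0,"ty": 6,"tz": 0,"jaw": 1},
  {"ax": 0,"ay": 0,"az": 0,"tx": 0,"ty": 0,"tz": 0,"jaw": 1},
  {"ax": 0,"ay": 0,"az": 0,"tx": 0,"ty": -19,"tz": 0,"jaw": 1},
  {"ax": 0,"ay": 0,"az": 0,"tx": 0,"ty": -19,"tz": 0,"jaw": 1},
])

```text
clock: 39.75
eef_pos: [0.4918, -0.2519, 0.2183]
ee_rot: [1.0, 0.028, 0.0, 0.0]
contact_force: [0.2, 0.6, -0.4]
finger_gap: -0.0002
```

Emit:
jog_arm([
  {"ax": 0,"ay": 0,"az": 0,"tx": 0,"ty": 0,"tz": -37,"jaw": 1},
  {"ax": 0,"ay": 0,"az": 0,"tx": 36,"ty": 0,"tz": 0,"jaw": 1},
  {"ax": 0,"ay": 0,"az": 0,"tx": 0,"ty": 0,"tz": 0,"jaw": 1},
  {"ax": 0,"ay": 0,"az": 0,"tx": 0,"ty": 0,"tz": 0,"jaw": 1},
])

```text
clock: 40.08
eef_pos: [0.5288, -0.2492, 0.2558]
ee_rot: [1.0, 0.03, 0.001, 0.0]
contact_force: [-0.9, 0.3, 0.4]
finger_gap: -0.0001
```

```bash
cat >> h.py <<'E'
def lamps():
    for n in('scene','top'):
        im,d,W=shot(n)
        Q=W[(W[...,0]>.3)&(W[...,0]<.85)&(W[...,1]>-.4)&(W[...,1]<-.24)&(W[...,2]>.212)&(W[...,2]<.235)]
        for k in range(5):
            q=Q[abs(Q[:,0]-(.567+.036*(k-2)))<.016]; print(n,k+1,len(q),q.mean(0).round(3) if len(q) else'')
E
python3 -c "
from h import *
go(.527,-.2498,.218,3.4);lamps()"
```

```text
40.0833 [ 0.5288 -0.2492  0.2558] [[0.998, 0.06, 0.001], [0.06, -0.998, -0.001], [0.001, 0.001, -1.0]] [-0.8908952   0.2617928   0.39580203] -7.806322948155236e-05
az 0.00041186695694320186 after-turn t -1.845513911266324 0.48298409158961003 37.76470715021682
before-turn t -1.8457126799174435 0.4822239444471152
scene 1 0 
scene 2 0 
scene 3 0 
scene 4 27 [ 0.602 -0.28   0.222]
scene 5 52 [ 0.639 -0.308  0.221]
top 1 6 [ 0.496 -0.319  0.224]
top 2 1 [ 0.524 -0.281  0.219]
top 3 0 
top 4 0 
top 5 0
```

Lamp 1 is on, with its tip now at the rear (y = -0.319). Lamps 2 and 3 are next.

Emit:
jog_arm([
  {"ax": 0,"ay": 0,"az": 0,"tx": -1.5,"ty": 0,"tz": 20,"jaw": 1},
  {"ax": 0,"ay": 0,"az": 0,"tx": 0,"ty": 0,"tz": 17,"jaw": 1},
  {"ax": 0,"ay": 0,"az": 0,"tx": 0,"ty": 0,"tz": 0,"jaw": 1},
  {"ax": 0,"ay": 0,"az": 0,"tx": 0,"ty": 12,"tz": 0,"jaw": 1},
  {"ax": 0,"ay": 0,"az": 0,"tx": 0,"ty": 12,"tz": 0,"jaw": 1},
])

```text
clock: 40.6
eef_pos: [0.5275, -0.274, 0.2189]
ee_rot: [1.0, 0.03, 0.0, -0.0]
contact_force: [0.3, 1.2, 1.8]
finger_gap: -0.0002
```

Emit:
jog_arm([
  {"ax": 0,"ay": 0,"az": 0,"tx": 0,"ty": 8,"tz": 0,"jaw": 1},
  {"ax": 0,"ay": 0,"az": 0,"tx": 0,"ty": 7,"tz": 0,"jaw": 1},
  {"ax": 0,"ay": 0,"az": 0,"tx": 0,"ty": 0,"tz": 0,"jaw": 1},
  {"ax": 0,"ay": 0,"az": 0,"tx": 0,"ty": -20,"tz": 0,"jaw": 1},
  {"ax": 0,"ay": 0,"az": 0,"tx": 0,"ty": -19,"tz": 0,"jaw": 1},
])

```text
clock: 41.02
eef_pos: [0.5261, -0.2498, 0.2182]
ee_rot: [1.0, 0.028, 0.0, 0.0]
contact_force: [0.6, 0.9, -0.1]
finger_gap: -0.0005
```

Emit:
jog_arm([
  {"ax": 0,"ay": 0,"az": 0,"tx": 0,"ty": 0,"tz": -37,"jaw": 1},
  {"ax": 0,"ay": 0,"az": 0,"tx": 36,"ty": 0,"tz": 0,"jaw": 1},
  {"ax": 0,"ay": 0,"az": 0,"tx": 0,"ty": 0,"tz": 0,"jaw": 1},
  {"ax": 0,"ay": 0,"az": 0,"tx": 0,"ty": 0,"tz": 0,"jaw": 1},
])

```text
clock: 41.35
eef_pos: [0.5633, -0.2471, 0.2557]
ee_rot: [1.0, 0.03, 0.001, 0.0]
contact_force: [-0.2, -0.2, -0.4]
finger_gap: 0.0001
```

```bash
python3 -c "
from h import *
go(.563,-.2476,.218,3.4);lamps()"
```

```text
41.35 [ 0.5633 -0.2471  0.2557] [[0.998, 0.06, 0.001], [0.06, -0.998, -0.001], [0.001, 0.001, -1.0]] [-0.20136851 -0.24724568 -0.39086763] 0.00011542550134891266
az 0.0004502250895928569 after-turn t -0.2905074062114247 0.48206712235302185 37.6722838539226
before-turn t -0.2907244154741361 0.4819362797763154
scene 1 0 
scene 2 0 
scene 3 0 
scene 4 0 
scene 5 51 [ 0.639 -0.308  0.222]
top 1 0 
top 2 0 
top 3 5 [ 0.561 -0.283  0.218]
top 4 0 
top 5 0
```

After lamp 3, the arm goes up and away over the front.

Emit:
jog_arm([
  {"ax": 0,"ay": 0,"az": 0,"tx": 0,"ty": 0,"tz": 20,"jaw": 1},
  {"ax": 0,"ay": 0,"az": 0,"tx": 0,"ty": 0,"tz": 17,"jaw": 1},
  {"ax": 0,"ay": 0,"az": 0,"tx": 0,"ty": 0,"tz": 0,"jaw": 1},
  {"ax": 0,"ay": 0,"az": 0,"tx": 0,"ty": 12,"tz": 0,"jaw": 1},
  {"ax": 0,"ay": 0,"az": 0,"tx": 0,"ty": 12,"tz": 0,"jaw": 1},
])

```text
clock: 41.87
eef_pos: [0.5635, -0.2719, 0.2189]
ee_rot: [1.0, 0.03, 0.0, -0.0]
contact_force: [0.5, 0.7, 1.9]
finger_gap: -0.0003
```

Emit:
jog_arm([
  {"ax": 0,"ay": 0,"az": 0,"tx": 0,"ty": 8,"tz": 0,"jaw": 1},
  {"ax": 0,"ay": 0,"az": 0,"tx": 0,"ty": 7,"tz": 0,"jaw": 1},
  {"ax": 0,"ay": 0,"az": 0,"tx": 0,"ty": 0,"tz": 0,"jaw": 1},
  {"ax": 0,"ay": 0,"az": 0,"tx": 0,"ty": -20,"tz": 0,"jaw": 1},
  {"ax": 0,"ay": 0,"az": 0,"tx": 0,"ty": -16,"tz": 0,"jaw": 1},
])

```text
clock: 42.28
eef_pos: [0.5621, -0.2501, 0.2182]
ee_rot: [1.0, 0.029, 0.0, -0.0]
contact_force: [-0.4, 0.6, 0.0]
finger_gap: -0.0001
```

Emit:
jog_arm([
  {"ax": 0,"ay": 0,"az": 0,"tx": 0,"ty": 0,"tz": -37,"jaw": 1},
  {"ax": 0,"ay": 0,"az": 0,"tx": 0,"ty": 0,"tz": -37,"jaw": 1},
  {"ax": 0,"ay": 0,"az": 0,"tx": 0,"ty": 0,"tz": -37,"jaw": 1},
  {"ax": 0,"ay": 0,"az": 0,"tx": 0,"ty": -38,"tz": 0,"jaw": 1},
  {"ax": 0,"ay": 0,"az": 0,"tx": 0,"ty": -38,"tz": 0,"jaw": 1},
])

```text
clock: 42.7
eef_pos: [0.5585, -0.1743, 0.3315]
ee_rot: [1.0, 0.028, 0.002, 0.001]
contact_force: [1.0, 1.0, -0.7]
finger_gap: 0.0001
```

Emit:
jog_arm([
  {"ax": 0,"ay": 0,"az": 0,"tx": 0,"ty": -38,"tz": 0,"jaw": 1},
  {"ax": 0,"ay": 0,"az": 0,"tx": 0,"ty": -38,"tz": 0,"jaw": 1},
  {"ax": 0,"ay": 0,"az": 0,"tx": 0,"ty": -38,"tz": 0,"jaw": 1},
  {"ax": 0,"ay": 0,"az": 0,"tx": 0,"ty": -38,"tz": 0,"jaw": 1},
  {"ax": 0,"ay": 0,"az": 0,"tx": 0,"ty": -38,"tz": 0,"jaw": 1},
])

```text
clock: 43.12
eef_pos: [0.5458, 0.0177, 0.3294]
ee_rot: [1.0, 0.03, 0.0, -0.0]
contact_force: [1.0, 0.1, 0.0]
finger_gap: 0.0004
```

Emit:
jog_arm([
  {"ax": 0,"ay": 0,"az": 0,"tx": 0,"ty": 0,"tz": 0,"jaw": 1},
  {"ax": 0,"ay": 0,"az": 0,"tx": 0,"ty": 0,"tz": 0,"jaw": 1},
  {"ax": 0,"ay": 0,"az": 0,"tx": 0,"ty": 0,"tz": 0,"jaw": 1},
])

```text
clock: 43.37
eef_pos: [0.5465, 0.0156, 0.3293]
ee_rot: [1.0, 0.03, 0.0, 0.0]
contact_force: [-0.0, 0.1, -0.3]
finger_gap: -0.0001
```

Run:
```python
from h import *
lamps()
D,o=snap('s5'); st()
cv2.imwrite('pics/s5.png',cv2.resize(o[0][200:395,200:420],None,fx=3,fy=3))
for n,(im,W) in D.items():
    sel=lambda x0,x1,y0,y1,z0,z1:W[(W[...,0]>x0)&(W[...,0]<x1)&(W[...,1]>y0)&(W[...,1]<y1)&(W[...,2]>z0)&(W[...,2]<z1)]
    P=sel(.52,.60,-.21,-.17,.2,.35); print('sash',len(P),np.percentile(P[:,2],[50,90]) if len(P) else '')
    P=sel(.51,.6,-.11,-.04,.07,.085); print('tray',len(P),np.median(P,0) if len(P) else '')
```

```text
scene 1 33 [ 0.497 -0.316  0.221]
scene 2 33 [ 0.532 -0.314  0.221]
scene 3 33 [ 0.568 -0.312  0.221]
scene 4 29 [ 0.603 -0.281  0.221]
scene 5 54 [ 0.64  -0.308  0.221]
top 1 20 [ 0.493 -0.317  0.22 ]
top 2 22 [ 0.53  -0.315  0.22 ]
top 3 21 [ 0.566 -0.313  0.22 ]
top 4 15 [ 0.599 -0.281  0.223]
top 5 33 [ 0.638 -0.309  0.22 ]
43.5667 [0.5467 0.0143 0.3291] [[0.998, 0.057, -0.0], [0.057, -0.998, -0.0], [-0.0, 0.0, -1.0]] [-0.53397576 -0.20100578 -0.2154852 ] -0.00014178479657865582
sash 209 [0.22526146 0.22750382]
tray 86 [ 0.55419277 -0.07336046  0.07294218]
sash 160 [0.2244407  0.22773973]
tray 56 [ 0.55015972 -0.0753531   0.07235928]
```

View pics/s5.png

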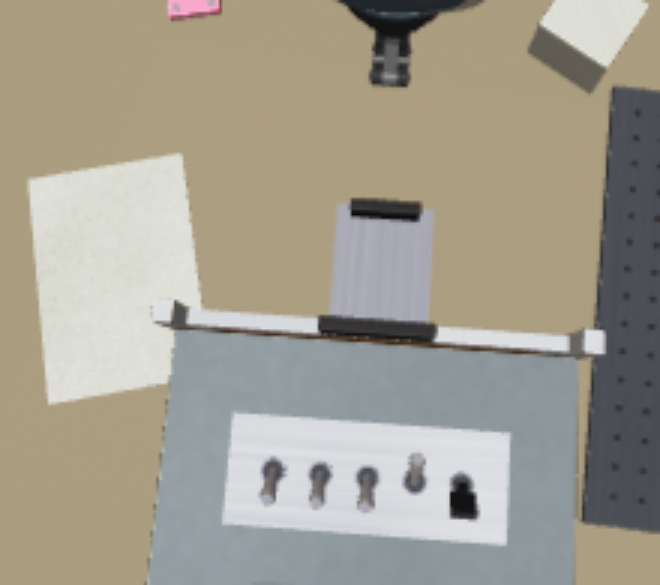

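Lamps 1–3, at (270,485), (318,488) and (367,490), lean to the rear and are on. Lamp 4 at (415,470) is off and the fan at (462,500) is on. The sash is shut, the tray is home and the arm is clear.

```bash
python3 -c "
from cell import manip
print(manip.sign_off())"
```

```text
the job is handed in; nothing more can be done
None
```

The job is done and handed in at about 44 s on the robot's clock; `sign_off` gives no verdict.

**What I did:** I switched off lamps 2 and 3, which had been left on, raised the sash and drew the tray out. I stood the three mounts in bays 1, 2 and 3, pushed the tray home and lowered the sash. Then I switched on lamps 1–3.

**Last checks, from both cameras:**
- **Lamps and fan:** the tips of lamps 1–3 lean to the rear (on), lamp 4 leans to the front (off), and the fan is on.
- **Sash and tray:** the top of the sash bar is at 0.225 m, as at the start, and the tray pull is back where it began.
- **Mounts:** with the tray out, all three were upright and within about 3 mm of their bay centres. I could not see them again once the tray was in; it closed smoothly.
- **Arm:** it is clear of everything.

**Disagreements and limits:**
- The two cameras differed by 2–4 mm throughout, so I used their averages.
- Seating the sash briefly showed about 40 N at the fingertips. The 40 N limit is stated for the arm and gripper body, not the fingers.
- I did not measure the other bench items at the end. No unexpected contact showed in the forces.

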